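Make up a lockout kit from the parts cabinet

TASK

Make up the lockout kit: slide open the clear cabinet door that has the steel lockout hasps under it, so that it lies fully over or under its neighbour, and lay every hasp from the cabinet and every small brass padlock from the bench in the grey case. Finish with both cabinet doors slid fully shut and the case's lid closed and pressed down at its front edge until the catch clicks, and do not push the other things on the bench (round disc lock, tape roll, jar, small carton, screwdriver) about.

Things in the scene. Friction and masses are not known exactly. Their poses are not given: they have to be found in the camera images.
- cabinet: low grey parts cabinet, fixed, 220 x 400 x 60 mm (x, y, z); origin at the centre of its underside, +y to its left half. Two doors lie flat in its top: left panel at 51-56 mm height, right at 43-48 mm. Walls 10 mm thick, 43 mm high (front and back tracks to 60). Partition 38 mm high at y 0; inner floor at 12 mm. A fully open door bares about 140 x 200 mm (y, x) at the outer end of its half
- hasp_tray: rubber mat 190 x 170 x 4 mm on the floor of the half with the hasps, origin at the centre of its underside; left half if its y in the cabinet's frame is positive (+97 mm), else right (-97 mm)
- left_door (a joint): value in m: 0 fully shut, 0.145 fully open (end stop). A clear 200 x 208 x 5 mm panel over the left half of the cabinet (positive y in the cabinet's frame); it slides along the cabinet's y towards the middle, over its neighbour; friction about 2 N, stays where it is left; may start up to 15 mm ajar
- left_door_handle (a point): grip point of the left door's black handle bar: 40 mm long along the cabinet's x, 12 mm thick (y), 30 mm tall, the point 24 mm above the panel's top and 11 mm under the bar's top, near the door's outer end. Moves with the door
- right_door (a joint): value in m: 0 fully shut, 0.145 fully open (end stop). A clear 200 x 208 x 5 mm panel over the right half of the cabinet (negative y in the cabinet's frame); it slides along the cabinet's y towards the middle, under its neighbour; friction about 2 N, stays where it is left; may start up to 15 mm ajar
- right_door_handle (a point): grip point of the right door's black handle bar: 40 mm long along the cabinet's x, 12 mm thick (y), 30 mm tall, the point 24 mm above the panel's top and 11 mm under the bar's top, near the door's outer end. Moves with the door
- hasp1: steel lockout hasp lying flat: plate 52 x 36 x 10 mm (x, y, z) with a loop that sticks out 24 mm beyond it along +x (overall 76 mm long); origin at the centre of the plate's underside; 0.13 kg, grip it 36 mm wide across y. 1 or 2 lie under one door of the cabinet; an absent one is None
- hasp2: steel lockout hasp lying flat: plate 52 x 36 x 10 mm (x, y, z) with a loop that sticks out 24 mm beyond it along +x (overall 76 mm long); origin at the centre of the plate's underside; 0.13 kg, grip it 36 mm wide across y. 1 or 2 lie under one door of the cabinet; an absent one is None
- padlock1: brass padlock lying flat: body 28 x 30 x 14 mm (x, y, z) and a steel shackle that sticks out 18 mm beyond it along +x (overall 46 mm long); origin at the centre of the body's underside, z up; 0.1 kg, grip it 30 mm wide across y. 2 to 4 of them lie about on the bench between the cabinet and the case; the others are absent (None)
- padlock2: brass padlock lying flat: body 28 x 30 x 14 mm (x, y, z) and a steel shackle that sticks out 18 mm beyond it along +x (overall 46 mm long); origin at the centre of the body's underside, z up; 0.1 kg, grip it 30 mm wide across y. 2 to 4 of them lie about on the bench between the cabinet and the case; the others are absent (None)
- padlock3: brass padlock lying flat: body 28 x 30 x 14 mm (x, y, z) and a steel shackle that sticks out 18 mm beyond it along +x (overall 46 mm long); origin at the centre of the body's underside, z up; 0.1 kg, grip it 30 mm wide across y. 2 to 4 of them lie about on the bench between the cabinet and the case; the others are absent (None)
- padlock4: brass padlock lying flat: body 28 x 30 x 14 mm (x, y, z) and a steel shackle that sticks out 18 mm beyond it along +x (overall 46 mm long); origin at the centre of the body's underside, z up; 0.1 kg, grip it 30 mm wide across y. 2 to 4 of them lie about on the bench between the cabinet and the case; the others are absent (None)
- case: grey plastic case, fixed, 150 x 200 x 55 mm outside (x, y, z), walls and floor 5 mm, open at the top when the lid is up; origin at the centre of its underside, x points from the front (catch) to the hinge, z up. A black sprung catch stands at the middle of the front, reaching 26 mm out from the front wall and up to 53 mm
- lid (a joint): the case's lid, rad: 0 shut and latched, about 0.07 resting on the catch, 1.57 upright, 1.85 at its stop. Starts at 1.65-1.83, held by friction; pushed forward past about 1.1 it sinks slowly onto the catch by its weight. About 8 N down at the front edge snaps it past the catch, which then holds it below 0.01. Panel 155 x 200 x 4 mm
- lid_hinge (a point): middle of the lid's hinge axis, at the top of the case's far wall (56 mm above the bench); the axis runs along the case's y
- lid_edge (a point): point on the lid's upper face in the middle of its free (front) edge, 148 mm from the hinge; the place to press.
- disc_lock: bystander: round steel disc lock, 52 mm across, 22 mm high, among the padlocks; origin at the centre of its underside. Leave it
- tape_roll: bystander: white tape roll, 76 mm across, 20 mm high
- screw_jar: bystander: jar 52 mm across, 70 mm high
- label_box: bystander: small carton 90 x 60 x 45 mm
- screwdriver: bystander: screwdriver lying on the bench, origin in its handle
Not all that is in view belongs to the job. Leave any black, blue or pink look-alike of the padlock2 alone.

How it is judged:
By the outcome, as a careful person would: the job done as asked, in the order asked, and still so for the second after the job is handed in, with the robot touching nothing.
Of padlock1, padlock2, padlock3, padlock4 only 2 to 4 are there at a start; the rules pass over those that are not, and their reading is None.
Of hasp1, hasp2 only 1 to 2 are there at a start; the rules pass over those that are not, and their reading is None.
At some moment in a run one of padlock1, padlock2, padlock3, padlock4 may be knocked a few centimetres aside while the robot is not near it.
Once in a run the grip may slacken for a moment while it holds something.
It also fails if it takes over 210 s, if anything falls off the work surface, if the arm or the gripper's body presses on something with over 40 N, if the wrist force passes 120 N, or if a joint passes its speed limit or range.

ROBOT

A 6-joint arm with a two-finger parallel gripper is mounted at the origin on the work surface. World frame = base frame: x ahead of the robot, y to its left, z up, the work surface at z = 0. Lengths are in m, angles in degrees, forces in N, time in s.
With the tool pointing down it reaches from about 0.325 to 0.85 m from the base axis. Payload 4.4 kg.
Tool frame: the origin (TCP) lies at the centre of the arm's flange, where the gripper is bolted on; the fingertips stand 199 mm ahead of it and the grasp point (between the pads) lies 180 mm ahead of it; z points along the fingers, y is the line along which they close (so a half turn about z gives the same grasp; the last joint's range is limited). The gripper opens to 94 mm and grips with 3 to 60 N. Pads are 16 mm wide; open, the fingers measure 119 mm over their backs; the gripper's body (75 mm by 177 mm) begins 78 mm behind the grasp point.
Start: joints at [55.319, 11.837, 88.321, -0, 79.842, -8.623], TCP at [0.253, 0.517, 0.405] pointing down, gripper open.
Joint ranges: [-156.59, 156.59], [-49.26, 127.26], [12.9, 141.05], [-63.56, 243.56], [4.71, 150.69], [-161.64, 161.64]. Speed limits (degrees/s): [159.86, 159.86, 180, 180, 180, 180].

INTERFACE

Orientations are given as [roll, pitch, yaw] about the fixed x, y, z axes, in that order (R = Rz(yaw) Ry(pitch) Rx(roll)).
In Python, from plant import manip gives the robot as it stands. The module is installed in compiled form; this text tells all that it offers.
- The arm moves only by the tool apply_moves, never from a script. Its argument "increments" is a list of rows, each a list of 3 entries, a list of its own where there are three numbers: the shift along the tool's x, y, z in m, then the turn, a rotation vector about the tool's x, y, z in degrees, then the opening, from -1 (shut) to 1 (fully open), so that 0 is half open. In form: [[[x, y, z], [rx, ry, rz], claw], ...]. A call has 1 to 20 rows; each row is the pose to reach, as a shift and turn from the pose commanded when the call began, along the tool's axes at that moment; what a row does not reach only later rows make up. A row lasts 1/10 s, in which the tool goes at most 50 mm and 8.59 degrees, less where a joint would pass 70% of its speed; a pose out of reach is approached as far as the arm can. A call with a gripper value outside its range is refused whole. The fingers move at their own pace and stop on an object; "newtons" is the grip in N (left out, the last holds). Time passes only in rows, so rows that repeat a pose let the fingers close. It gives the time, the measured TCP pose, the force, the opening and the grip force at its end, in the units of the state.
- manip.read_state(): the state, without advancing time (a new reading comes with each control period).
- manip.grab_frame(name): name is "scene" or "top"; returns a dict with "color" (400x640x3 uint8, red, green, blue), "K" (3x3 intrinsics, pixels), "D" ([k1, k2, p1, p2, k3] as OpenCV has them; the pictures are not rectified), "pose" (4x4, takes a point from camera to world coordinates). Camera axes: x right, y down, z forward; pixel columns grow to the right and rows downward; lengths in m; the calibration is good to about 2 mm. A picture is of the moment at which its call begins. There is no depth.
- manip.finish_job(): hands the job in; it is judged then, once.
The state is a dict: "clock": time; "joint_pos": joint angles; "qvel": joint speeds; "tau": joint torques, N m; "tcp_pos": TCP position; "tcp_rot": TCP orientation; "force": force on the tool from outside, world axes, zero at the start; "moment": the same for the moment, N m; "gripper_width": finger opening in m; "finger_force": force on a finger pad.
Only numpy, scipy, OpenCV 4.12 (cv2) and the standard library are available. Lean on these libraries where they do the work, as an engineer would, in place of code of your own. Each camera call takes 0.05 s, during which the arm holds its last target. There are 200 camera calls.

## Working session

There is one attempt and no reset: what is moved stays moved. The work goes in short steps, Python scripts to look and compute and a tool call to move; the robot and the scene stay as the last step left them, time stands still between calls to the robot, and variables do not carry over. Pictures are saved under pics/ and viewed, at most 17 in all, crops included, and the job is handed in when it is done.

Besides the shell and the picture viewer there is one more tool, called after ">>>" as name([rows], argument=value, ...), one row to a line, values as JSON. apply_moves: Moves the arm, as the interface text tells. Its arguments: {"type":"object","properties":{"increments":{"type":"array"},"newtons":{"type":"number"}},"required":["increments"]}

```bash
mkdir -p pics; cat > h.py <<'E'
import numpy as np, cv2
from scipy.spatial.transform import Rotation as R
from plant import manip
def grab(n,f=None):
    g=manip.grab_frame(n)
    if f: cv2.imwrite('pics/'+f,g['color'][:,:,::-1])
    return g
def ray(g,uv,z):
    uv=np.array(uv,float).reshape(-1,1,2)
    n=cv2.undistortPoints(uv,np.array(g['K'],float),np.array(g['D'],float)).reshape(-1,2)
    P=np.array(g['pose']);d=np.c_[n,np.ones(len(n))]@P[:3,:3].T;o=P[:3,3]
    return o+d*((z-o[2])/d[:,2])[:,None]
def proj(g,p):
    P=np.linalg.inv(np.array(g['pose']));p=np.array(p,float).reshape(-1,3)
    r,_=cv2.Rodrigues(P[:3,:3])
    return cv2.projectPoints(p,r,P[:3,3],np.array(g['K'],float),np.array(g['D'],float))[0].reshape(-1,2)
E
python3 - <<'E'
from h import *
for n in('scene','top'):
    g=grab(n,n+'0.png');print(n,np.round(g['pose'],3).tolist(),np.round(g['K'],0).tolist(),g['D'])
print(manip.read_state())
E
```

```text
scene [[0.598, 0.627, -0.499, 1.201], [0.802, -0.469, 0.37, -0.435], [-0.002, -0.622, -0.783, 1.065], [0.0, 0.0, 0.0, 1.0]] [[519.0, 0.0, 318.0], [0.0, 519.0, 203.0], [0.0, 0.0, 1.0]] [-0.15641251  0.          0.          0.          0.        ]
top [[0.009, -0.981, 0.192, 0.347], [-1.0, -0.012, -0.013, 0.039], [0.015, -0.192, -0.981, 1.143], [0.0, 0.0, 0.0, 1.0]] [[441.0, 0.0, 324.0], [0.0, 441.0, 196.0], [0.0, 0.0, 1.0]] [-0.10426623  0.          0.          0.          0.        ]
{'clock': 0.1, 'joint_pos': array([ 5.53177566e+01,  1.18807368e+01,  8.83965642e+01, -1.69016661e-03,
        7.98414503e+01, -8.62226716e+00]), 'qvel': array([-0.03398584, -0.07313288, -0.15588212,  0.0063531 ,  0.16319549,
        0.03583014]), 'tau': array([-2.59769531e-04, -3.71856773e+01, -2.82294327e+01,  6.99199713e-02,
        3.10119207e-02, -6.69281667e-05]), 'tcp_pos': array([0.25242403, 0.51626808, 0.40359333]), 'tcp_rot': array([-1.79882341e+02, -1.61588894e-02,  1.53940307e+02]), 'force': array([-0.40258073, -0.12963162, -0.62129981]), 'moment': array([ 0.05424044,  0.02223916, -0.03309466]), 'finger_force': 0.0, 'gripper_width': 0.09399666926497721}
```

View pics/top0.png

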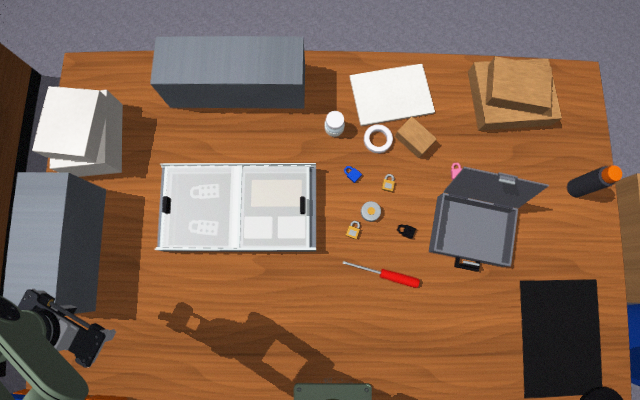

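View pics/scene0.png

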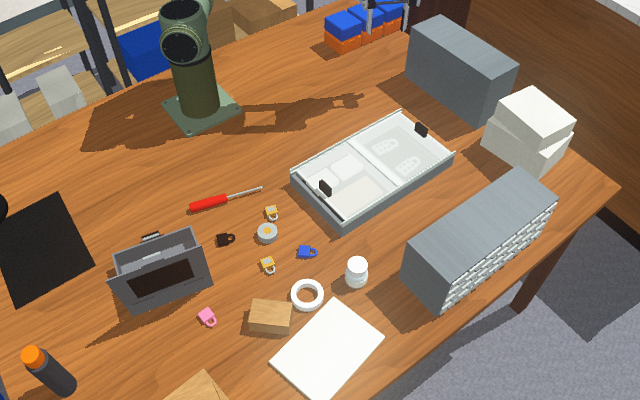

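Two hasps lie under the left door, at about (205,190) and (203,227) in the top view. The brass padlock candidates there are (389,183) and (353,230). The look-alikes are blue (353,174), black (407,231), pink (456,170) and the disc lock (371,211). I'll check this in close crops.

```bash
python3 - <<'E'
import cv2,numpy as np
a=cv2.imread('pics/top0.png')
cv2.imwrite('pics/c1.png',cv2.resize(a[155:260,145:330],None,fx=4.3,fy=4.3,interpolation=cv2.INTER_CUBIC))
cv2.imwrite('pics/c2.png',cv2.resize(a[150:280,335:535],None,fx=4,fy=4,interpolation=cv2.INTER_CUBIC))
E
```

```text
(no output)
```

View pics/c1.png

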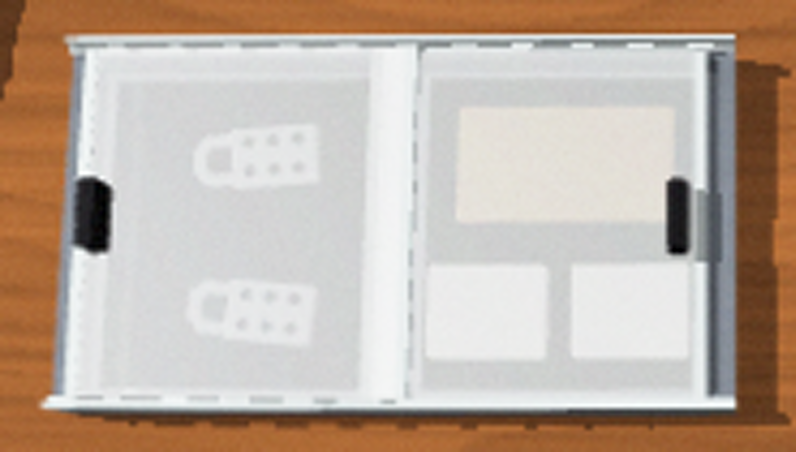

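View pics/c2.png

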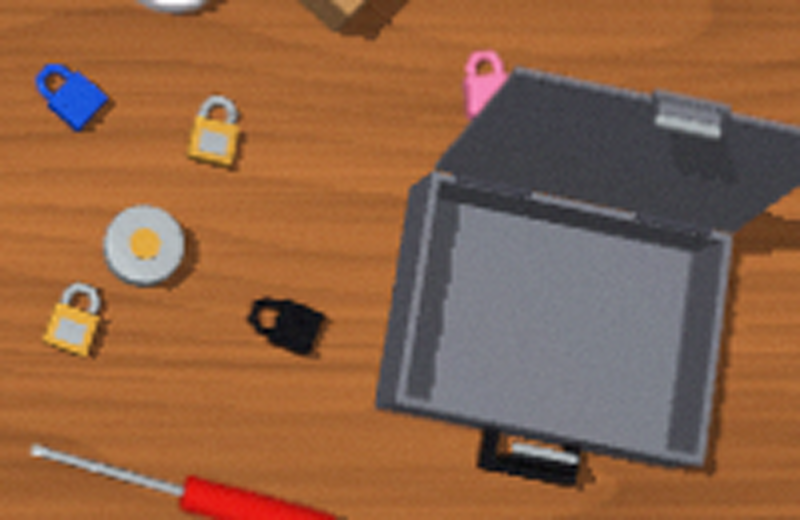

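```bash
python3 - <<'E'
from h import *
g=grab('top')
c1=lambda l:np.array(l)/4.3+[145,155]
c2=lambda l:np.array(l)/4.+[335,150]
p=lambda n,a:print(n,np.round(a,4).tolist())
p('cab',ray(g,c1([[70,38],[735,37],[45,404],[735,404]]),.06))
p('handles L/R tops',ray(g,c1([[95,180],[95,220]]),.056+.035)); p('R',ray(g,c1([[677,180],[677,235]]),.048+.035))
p('hasp A plate corners',ray(g,c1([[232,130],[318,124],[319,180],[234,188]]),.026)); p('loop',ray(g,c1([[194,160]]),.026))
p('hasp B',ray(g,c1([[232,282],[316,287],[308,346],[228,335]]),.026)); p('loop',ray(g,c1([[188,306]]),.026))
p('rim',ray(g,c2([[397,405],[707,463],[733,235],[437,172]]),.055))
p('catch',ray(g,c2([[530,460]]),.053))
hsv=cv2.cvtColor(g['color'],cv2.COLOR_RGB2HSV)
p('lidfree',ray(g,c2([[520,70],[690,98]]),.2))
m=cv2.inRange(hsv,(17,120,120),(32,255,255));m[:,:335]=0;m[:,440:]=0
n,l,s,c=cv2.connectedComponentsWithStats(cv2.morphologyEx(m,cv2.MORPH_CLOSE,np.ones((5,5))))
for i in range(1,n):
  if s[i,4]>15:
    ys,xs=np.where(l==i);r=cv2.minAreaRect(np.c_[xs,ys].astype(np.float32));b=ray(g,cv2.boxPoints(r),.012);p('brass %s %s'%(s[i].tolist(),np.round(r[0],1)),b);p(' c',b.mean(0))
p('shack',ray(g,c2([[220,98],[82,286]]),.012))
p('disc',ray(g,c2([[145,246]]),.022));p('black',ray(g,c2([[290,325]]),.014));p('blue',ray(g,c2([[72,97]]),.014))
p('sdriver tip', ray(g,c2([[36,450]]),.01))
p('jar,tape,box',ray(g,[[334,124],[378,138],[417,137]],.04))
p('pink',ray(g,[[456,170]],.014))
E
```

```text
cab [[0.6369, 0.443, 0.06], [0.6414, 0.046, 0.06], [0.4193, 0.4407, 0.06], [0.4254, 0.0433, 0.06]]
handles L/R tops [[0.545, 0.4099, 0.091], [0.5219, 0.4081, 0.091]]
R [[0.5506, 0.0778, 0.083], [0.5188, 0.0773, 0.083]]
hasp A plate corners [[0.5891, 0.3506, 0.026], [0.5934, 0.2981, 0.026], [0.5589, 0.2956, 0.026], [0.5534, 0.3471, 0.026]]
loop [[0.5703, 0.3727, 0.026]]
hasp B [[0.4963, 0.3448, 0.026], [0.494, 0.294, 0.026], [0.4588, 0.2969, 0.026], [0.4646, 0.3453, 0.026]]
loop [[0.4815, 0.3705, 0.026]]
rim [[0.4221, -0.2506, 0.055], [0.3859, -0.4485, 0.055], [0.5313, -0.4755, 0.055], [0.5702, -0.2819, 0.055]]
catch [[0.3882, -0.3345, 0.053]]
lidfree [[0.5995, -0.2895, 0.2], [0.585, -0.3877, 0.2]]
brass [382, 179, 13, 12, 90] [387.7 184.7] [[0.5882, -0.1259, 0.012], [0.6164, -0.1319, 0.012], [0.6106, -0.162, 0.012], [0.5825, -0.1559, 0.012]]
 c [0.5994, -0.1439, 0.012]
brass [368, 207, 7, 8, 41] [371.  210.5] [[0.53, -0.0869, 0.012], [0.542, -0.0988, 0.012], [0.5302, -0.1105, 0.012], [0.5182, -0.0986, 0.012]]
 c [0.5301, -0.0987, 0.012]
brass [346, 226, 14, 13, 99] [352.3 231.8] [[0.4665, -0.0308, 0.012], [0.4921, -0.0409, 0.012], [0.4813, -0.0686, 0.012], [0.4557, -0.0583, 0.012]]
 c [0.4739, -0.0497, 0.012]
shack [[0.6273, -0.1505, 0.012], [0.5008, -0.0581, 0.012]]
disc [[0.5259, -0.0981, 0.022]]
black [[0.4763, -0.1929, 0.014]]
blue [[0.6262, -0.0519, 0.014]]
sdriver tip [[0.3952, -0.0285, 0.01]]
jar,tape,box [[0.7559, -0.0002, 0.04], [0.7189, -0.1162, 0.04], [0.7236, -0.2201, 0.04]]
pink [[0.6419, -0.329, 0.014]]
```

The crops confirm it. Both hasps are in the left half, with loops towards +y. The brass padlocks are at (387.7,184.7) and (352.3,231.8), and blue, black, pink and the round disc are excluded. The measured sizes match the cabinet (397x217), case (200x150), hasp (52x35) and padlock (30x28).

```bash
cat >> h.py <<'E'
def go(*targets):
    """(x,y,z,yaw) of TCP pointing down -> shift/turn in tool axes from the measured pose"""
    s=manip.read_state();R0=R.from_euler('xyz',s['tcp_rot'],degrees=True)
    print('at',np.round(s['tcp_pos'],4),np.round(s['tcp_rot'],2),'F',np.round(s['force'],1),'w',round(s['gripper_width'],4),'f',round(s['finger_force'],1),'t',round(s['clock'],2))
    for t in targets:
        Rt=R.from_euler('xyz',[180,0,t[3]],degrees=True)
        print(t,'->',np.round(R0.inv().apply(np.array(t[:3])-s['tcp_pos']),4).tolist(),np.round((R0.inv()*Rt).as_rotvec(degrees=True),2).tolist())
E
python3 -c "
from h import *
go((.533,.409,.36,180.7),(.533,.409,.261,180.7))"
```

```text
at [0.2524 0.5163 0.4037] [-1.7990e+02 -1.0000e-02  1.5394e+02] F [-0.2 -0.3 -0.1] w 0.0941 f 0.0 t 0.15
(0.533, 0.409, 0.36, 180.7) -> [-0.2992, 0.0269, 0.0436] [-0.1, -0.04, -26.76]
(0.533, 0.409, 0.261, 180.7) -> [-0.2992, 0.0271, 0.1426] [-0.1, -0.04, -26.76]
```

>>> apply_moves([
  [[-0.1,0.009,0.01],[0,0,-9],-0.1],
  [[-0.2,0.018,0.03],[0,0,-18],-0.1],
  [[-0.299,0.027,0.0436],[-0.1,0,-26.8],-0.1],
  [[-0.299,0.027,0.0436],[-0.1,0,-26.8],-0.1],
  [[-0.299,0.027,0.0436],[-0.1,0,-26.8],-0.1],
  [[-0.299,0.027,0.0436],[-0.1,0,-26.8],-0.1],
  [[-0.299,0.027,0.0436],[-0.1,0,-26.8],-0.1],
  [[-0.299,0.027,0.0436],[-0.1,0,-26.8],-0.1],
  [[-0.299,0.027,0.0436],[-0.1,0,-26.8],-0.1],
  [[-0.299,0.027,0.0436],[-0.1,0,-26.8],-0.1],
  [[-0.299,0.027,0.08],[-0.1,0,-26.8],-0.1],
  [[-0.299,0.027,0.11],[-0.1,0,-26.8],-0.1],
  [[-0.299,0.027,0.11],[-0.1,0,-26.8],-0.1],
], newtons=25)

```text
clock: 1.45
tcp_pos: [0.5296, 0.4095, 0.2898]
tcp_rot: [-179.8, -0.5, -179.1]
force: [-0.5, 0.5, -0.6]
gripper_width: 0.0425
finger_force: 0.0
```

```bash
python3 - <<'E'
from h import *
g=grab('scene','s1.png');a=cv2.imread('pics/s1.png')[60:220,300:540];cv2.imwrite('pics/s1c.png',cv2.resize(a,None,fx=3.3,fy=3.3))
go((.533,.409,.261,180.7))
E
```

```text
at [0.5308 0.41   0.2926] [-179.95   -0.26 -179.13] F [0.5 0.2 0.8] w 0.042 f 0.0 t 1.5
(0.533, 0.409, 0.261, 180.7) -> [-0.0024, -0.001, 0.0316] [-0.05, -0.26, 0.17]
```

View pics/s1c.png

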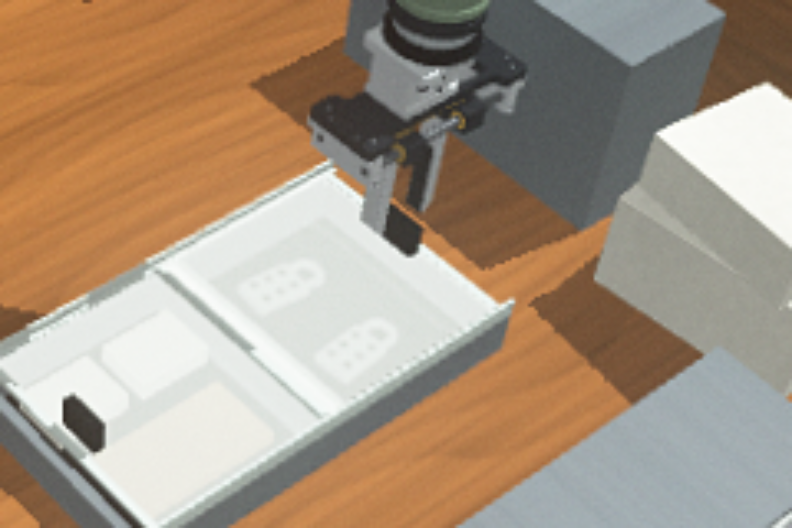

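The open fingers straddle the left handle, at about (400,225) in the crop. I'll go down and grip it.

>>> apply_moves([
  [[-0.002,-0.001,0.015],[0,0,0],-0.1],
  [[-0.002,-0.001,0.031],[0,0,0],-0.1],
  [[-0.002,-0.001,0.031],[0,0,0],-0.1],
  [[-0.002,-0.001,0.031],[0,0,0],-1],
  [[-0.002,-0.001,0.031],[0,0,0],-1],
  [[-0.002,-0.001,0.031],[0,0,0],-1],
  [[-0.002,-0.001,0.031],[0,0,0],-1],
  [[-0.002,-0.001,0.031],[0,0,0],-1],
  [[-0.002,-0.001,0.031],[0,0,0],-1],
], newtons=25)

```text
clock: 2.4
tcp_pos: [0.5354, 0.4088, 0.2644]
tcp_rot: [179.9, 0.1, -179.3]
force: [0.6, 1.6, 1.8]
gripper_width: 0.0116
finger_force: 25.0
```

```bash
python3 -c "
from h import *
go((.5345,.2700,.261,180.7),(.5345,.264,.261,180.7))"
```

```text
at [0.5354 0.4088 0.2644] [ 1.7986e+02  1.0000e-01 -1.7925e+02] F [0.6 1.6 1.8] w 0.0116 f 25.0 t 2.4
(0.5345, 0.27, 0.261, 180.7) -> [0.0027, -0.1387, 0.0031] [0.14, 0.1, 0.05]
(0.5345, 0.264, 0.261, 180.7) -> [0.0028, -0.1447, 0.0031] [0.14, 0.1, 0.05]
```

>>> apply_moves([
  [[0,-0.015,0],[0,0,0],-1],
  [[0,-0.03,0],[0,0,0],-1],
  [[0,-0.045,0],[0,0,0],-1],
  [[0,-0.06,0],[0,0,0],-1],
  [[0,-0.075,0],[0,0,0],-1],
  [[0,-0.09,0],[0,0,0],-1],
  [[0,-0.105,0],[0,0,0],-1],
  [[0,-0.12,0],[0,0,0],-1],
  [[0,-0.13,0],[0,0,0],-1],
  [[0,-0.136,0],[0,0,0],-1],
  [[0,-0.14,0],[0,0,0],-1],
  [[0,-0.143,0],[0,0,0],-1],
  [[0,-0.145,0],[0,0,0],-1],
  [[0,-0.147,0],[0,0,0],-1],
  [[0,-0.147,0],[0,0,0],-1],
])

```text
clock: 3.9
tcp_pos: [0.5365, 0.27, 0.2643]
tcp_rot: [178.4, 0.3, -179.4]
force: [1.7, 37.9, -5.8]
gripper_width: 0.0118
finger_force: 25.0
```

>>> apply_moves([
  [[0,0.006,0],[0,0,0],-1],
  [[0,0.006,0],[0,0,0],-0.3],
  [[0,0.006,0],[0,0,0],-0.3],
  [[0,0.006,0],[0,0,0],-0.3],
  [[0,0.006,-0.04],[0,0,0],-0.3],
  [[0,0.006,-0.08],[0,0,0],0.06],
  [[0,-0.05,-0.12],[0,0,0],0.06],
  [[0,-0.1,-0.12],[0,0,0],0.06],
  [[0,-0.15,-0.12],[0,0,0],0.06],
  [[0,-0.15,-0.12],[0,0,0],0.06],
  [[0,-0.15,-0.12],[0,0,0],0.06],
])

```text
clock: 5.0
tcp_pos: [0.5383, 0.1084, 0.382]
tcp_rot: [180.0, -0.2, -179.6]
force: [0.1, -0.5, 0.1]
gripper_width: 0.0497
finger_force: 0.0
```

```bash
python3 - <<'E'
from h import *
g=grab('top','t2.png');a=cv2.imread('pics/t2.png')[150:280,140:440];cv2.imwrite('pics/t2c.png',cv2.resize(a,None,fx=2.6,fy=2.6,interpolation=cv2.INTER_CUBIC))
a=cv2.imread('pics/t2.png')[155:260,150:250];cv2.imwrite('pics/t2d.png',cv2.resize(a,None,fx=5,fy=5,interpolation=cv2.INTER_CUBIC))
go((.574,.322,.3,95))
E
```

```text
at [0.5383 0.1101 0.382 ] [ 1.7989e+02 -1.5000e-01 -1.7944e+02] F [ 0.3  1.9 -0.3] w 0.0499 f 0.0 t 5.05
(0.574, 0.322, 0.3, 95) -> [-0.0379, 0.2114, 0.0823] [-0.02, -0.2, 85.56]
```

View pics/t2d.png

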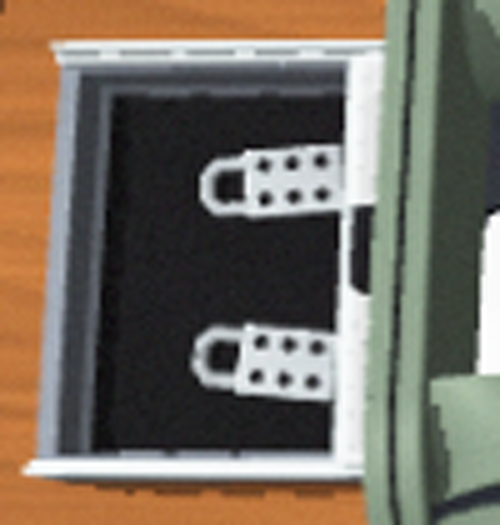

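The left half is open. Hasp A's holes centre on about (292,177) in the crop and hasp B's on (287,361). Both lie next to the door edge, so I'll shift them towards +y when lifting.

```bash
python3 - <<'E'
from h import *
g=grab('top')
f=lambda l:ray(g,np.array(l)/5.+[150,155],.026)
for h in ([[263,163],[291,160],[320,158],[265,197],[293,194],[322,190]],[[260,341],[288,345],[317,347],[257,375],[285,379],[313,381]]):
    w=f(h);d=(w[0]+w[3]-w[2]-w[5])/2;e=(w[:3]-w[3:]).mean(0);print(w.mean(0).round(4),np.degrees(np.arctan2(d[1],d[0])).round(1),np.degrees(np.arctan2(-e[0],e[1])).round(1)-180,d.round(4),e.round(4))
print('loops',f([[200,185],[192,357]]).round(4).tolist())
go((.573,.324,.3,95))
E
```

```text
[0.5757 0.3247 0.026 ] 96.8 -263.2 [-0.0035  0.0298  0.    ] [0.0177 0.0021 0.    ]
[0.4794 0.322  0.026 ] 84.8 -272.4 [0.0027 0.0294 0.    ] [ 0.0175 -0.0007  0.    ]
loops [[0.5709, 0.373, 0.026], [0.4809, 0.3713, 0.026]]
at [0.5384 0.1112 0.382 ] [ 1.7988e+02 -1.3000e-01 -1.7933e+02] F [-0.4 -0.   0. ] w 0.0496 f 0.0 t 5.1
(0.573, 0.324, 0.3, 95) -> [-0.0373, 0.2122, 0.0824] [0.0, -0.2, 85.67]
```

>>> apply_moves([
  [[-0.01,0.05,0],[0,0,8.5],0.06],
  [[-0.02,0.1,0],[0,0,17],0.06],
  [[-0.03,0.15,0],[0,0,25.5],0.06],
  [[-0.039,0.212,0],[0,0,34],0.06],
  [[-0.039,0.212,0],[0,0,42],0.06],
  [[-0.039,0.212,0.02],[0,0,50],0.06],
  [[-0.039,0.212,0.04],[0,0,58],0.06],
  [[-0.039,0.212,0.06],[0,-0.2,66],0.06],
  [[-0.039,0.212,0.0824],[0,-0.2,75],0.06],
  [[-0.039,0.212,0.0824],[0,-0.2,84.7],0.06],
  [[-0.039,0.212,0.0824],[0,-0.2,84.7],0.06],
  [[-0.039,0.212,0.0824],[0,-0.2,84.7],0.06],
  [[-0.039,0.212,0.0824],[0,-0.2,84.7],0.06],
  [[-0.039,0.212,0.0824],[0,-0.2,84.7],0.06],
  [[-0.039,0.212,0.0824],[0,-0.2,84.7],0.06],
  [[-0.039,0.212,0.0824],[0,-0.2,84.7],0.06],
])

```text
clock: 6.7
tcp_pos: [0.5753, 0.3239, 0.3015]
tcp_rot: [179.8, 0.0, 96.1]
force: [0.0, 0.4, 0.5]
gripper_width: 0.0498
finger_force: 0.0
```

```bash
python3 - <<'E'
from h import *
go((.575,.326,.217,96),(.575,.326,.230,96))
E
```

```text
at [0.5753 0.3239 0.3015] [1.7981e+02 3.0000e-02 9.6060e+01] F [0.  0.4 0.5] w 0.0498 f 0.0 t 6.7
(0.575, 0.326, 0.217, 96) -> [0.0021, -0.0003, 0.0845] [0.19, 0.03, 0.06]
(0.575, 0.326, 0.23, 96) -> [0.0021, -0.0003, 0.0715] [0.19, 0.03, 0.06]
```

>>> apply_moves([
  [[0.002,0,0.03],[0,0,0],0.06],
  [[0.002,0,0.06],[0,0,0],0.06],
  [[0.002,0,0.075],[0,0,0],0.06],
  [[0.002,0,0.083],[0,0,0],0.06],
  [[0.002,0,0.0835],[0,0,0],0.06],
  [[0.002,0,0.0835],[0,0,0],-1],
  [[0.002,0,0.0835],[0,0,0],-1],
  [[0.002,0,0.0835],[0,0,0],-1],
  [[0.002,0,0.0835],[0,0,0],-1],
  [[0.002,0,0.0835],[0,0,0],-1],
], newtons=35)

```text
clock: 7.7
tcp_pos: [0.5759, 0.3262, 0.2193]
tcp_rot: [179.7, -0.0, 96.0]
force: [-0.8, -0.3, 5.6]
gripper_width: 0.0343
finger_force: 35.0
```

>>> apply_moves([
  [[0,0,-0.006],[0,0,0],-1],
  [[0.008,0,-0.01],[0,0,0],-1],
  [[0.018,0,-0.014],[0,0,0],-1],
  [[0.025,0,-0.025],[0,0,0],-1],
  [[0.025,0,-0.05],[0,0,0],-1],
  [[0.025,0,-0.08],[0,0,0],-1],
  [[0.025,0,-0.11],[0,0,0],-1],
  [[0.025,0,-0.12],[0,0,0],-1],
  [[0.025,0,-0.12],[0,0,0],-1],
])

```text
clock: 8.6
tcp_pos: [0.5727, 0.3517, 0.3404]
tcp_rot: [179.6, -0.1, 96.1]
force: [-0.5, 0.5, -1.6]
gripper_width: 0.0339
finger_force: 35.0
```

```bash
python3 - <<'E'
from h import *
c=np.array([.477,-.364]);a=np.radians(-11.3);X=np.array([np.cos(a),np.sin(a)]);Y=np.array([-X[1],X[0]])
t=c-.012*X-.056*Y
go((.50,0,.34,40),(*t,.33,-11.3))
g=grab('scene','s3.png');cv2.imwrite('pics/s3c.png',cv2.resize(cv2.imread('pics/s3.png')[60:220,300:540],None,fx=2.5,fy=2.5))
E
```

```text
at [0.5727 0.3517 0.3404] [ 1.7957e+02 -6.0000e-02  9.6080e+01] F [-0.5  0.5 -1.6] w 0.0339 f 35.0 t 8.6
(0.5, 0, 0.34, 40) -> [-0.342, -0.1095, -0.0008] [0.37, -0.26, 56.08]
(np.float64(0.4542596400198596), np.float64(-0.4165630671477001), 0.33, -11.3) -> [-0.7514, -0.1992, 0.0082] [0.25, -0.44, 107.38]
```

View pics/s3c.png

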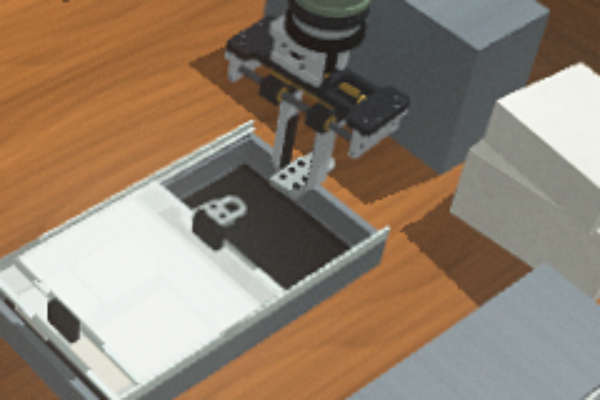

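The hasp is held, at about (293,172) in the crop, and hasp B is still on the mat.

>>> apply_moves([
  [[-0.03,-0.008,0],[0,0,6],-1],
  [[-0.07,-0.02,0],[0,0,14],-1],
  [[-0.11,-0.03,0],[0,0,22],-1],
  [[-0.15,-0.04,0],[0,0,30],-1],
  [[-0.19,-0.05,0],[0,0,38],-1],
  [[-0.23,-0.062,0],[0,0,46],-1],
  [[-0.27,-0.072,0],[0,0,54],-1],
  [[-0.31,-0.083,0],[0,0,62],-1],
  [[-0.35,-0.095,0],[0,0,70],-1],
  [[-0.39,-0.105,0],[0,0,78],-1],
  [[-0.43,-0.115,0],[0,0,86],-1],
  [[-0.47,-0.125,0],[0,0,94],-1],
  [[-0.51,-0.135,0],[0,0,102],-1],
  [[-0.55,-0.146,0],[0,0,107.4],-1],
  [[-0.59,-0.156,0],[0,0,107.4],-1],
  [[-0.63,-0.167,0],[0,0,107.4],-1],
  [[-0.67,-0.178,0],[0,0,107.4],-1],
  [[-0.71,-0.188,0.0],[0.2,-0.4,107.4],-1],
  [[-0.74,-0.196,0],[0.2,-0.4,107.4],-1],
  [[-0.751,-0.199,0.0],[0.2,-0.4,107.4],-1],
])

```text
clock: 10.65
tcp_pos: [0.452, -0.4192, 0.3349]
tcp_rot: [179.9, 0.4, -11.5]
force: [0.2, 0.7, -2.4]
gripper_width: 0.0342
finger_force: 35.0
```

```bash
cat >> h.py <<'E'
c=np.array([.477,-.364]);_a=np.radians(-11.3);CX=np.array([np.cos(_a),np.sin(_a)]);CY=np.array([-CX[1],CX[0]])
def incase(x,y,z): return (*(c+x*CX+y*CY).round(4),z,-11.3)
E
python3 - <<'E'
from h import *
go(incase(-.012,-.056,.30),incase(-.012,-.056,.210))
g=grab('top','t4.png');cv2.imwrite('pics/t4c.png',cv2.resize(cv2.imread('pics/t4.png')[120:300,330:550],None,fx=3,fy=3))
E
```

```text
at [ 0.452  -0.4192  0.3349] [179.93   0.36 -11.54] F [ 0.2  0.7 -2.4] w 0.0342 f 35.0 t 10.65
(np.float64(0.4543), np.float64(-0.4166), 0.3, -11.3) -> [0.002, -0.003, 0.0349] [0.07, 0.36, -0.24]
(np.float64(0.4543), np.float64(-0.4166), 0.21, -11.3) -> [0.0025, -0.0031, 0.1249] [0.07, 0.36, -0.24]
```

View pics/t4c.png

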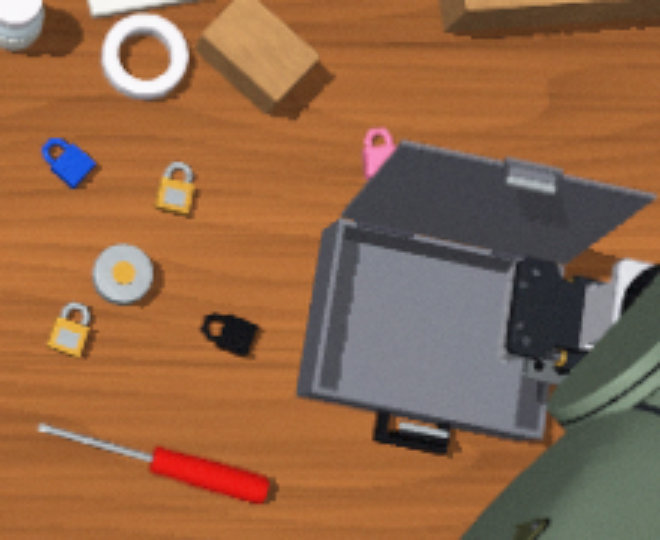

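The gripper is over the right part of the case, clear of the lid, and the padlocks have not moved. I'll lower the hasp.

>>> apply_moves([
  [[0.0022,-0.003,0.03],[0,0.3,0],-1],
  [[0.0022,-0.003,0.06],[0,0.3,0],-1],
  [[0.0024,-0.003,0.09],[0,0.3,0],-1],
  [[0.0024,-0.003,0.11],[0,0.3,0],-1],
  [[0.0024,-0.003,0.118],[0,0.3,0],-1],
  [[0.0024,-0.003,0.123],[0,0.3,0],-1],
  [[0.0024,-0.003,0.123],[0,0.3,0],-1],
])

```text
clock: 11.4
tcp_pos: [0.4562, -0.4141, 0.2145]
tcp_rot: [179.9, -0.1, -11.3]
force: [-0.3, -0.9, -1.0]
gripper_width: 0.0341
finger_force: 35.0
```

>>> apply_moves([
  [[0,0,0.002],[0,0,0],-1],
  [[0,0,0.003],[0,0,0],-1],
  [[0,0,0.003],[0,0,0],-1],
])

```text
clock: 11.7
tcp_pos: [0.4563, -0.4152, 0.2129]
tcp_rot: [179.8, -0.2, -11.4]
force: [0.1, 0.3, 2.6]
gripper_width: 0.0341
finger_force: 35.0
```

>>> apply_moves([
  [[0,0,0],[0,0,0],-0.1],
  [[0,0,0],[0,0,0],-0.1],
  [[0,0,0],[0,0,0],-0.1],
  [[0,0,-0.03],[0,0,0],-0.1],
  [[0,0,-0.07],[0,0,0],-0.1],
  [[0,0,-0.11],[0,0,0],0.06],
  [[0,0,-0.14],[0,0,0],0.06],
  [[0,0,-0.15],[0,0,0],0.06],
])

```text
clock: 12.5
tcp_pos: [0.4564, -0.4151, 0.3662]
tcp_rot: [179.5, -0.5, -11.4]
force: [0.2, -1.0, -0.5]
gripper_width: 0.0496
finger_force: 0.0
```

```bash
python3 - <<'E'
from h import *
go((.479,.323,.33,86))
E
```

```text
at [ 0.4564 -0.4151  0.3662] [179.54  -0.47 -11.36] F [ 0.2 -1.  -0.5] w 0.0496 f 0.0 t 12.5
(0.479, 0.323, 0.33, 86) -> [-0.1235, -0.7284, 0.0294] [0.74, 0.04, -97.36]
```

>>> apply_moves([
  [[-0.008,-0.045,0],[0,0,-5],0.06],
  [[-0.016,-0.09,0],[0,0,-12],0.06],
  [[-0.024,-0.14,0],[0,0,-20],0.06],
  [[-0.032,-0.19,0],[0,0,-28],0.06],
  [[-0.041,-0.24,0],[0,0,-36],0.06],
  [[-0.05,-0.29,0],[0,0,-44],0.06],
  [[-0.058,-0.34,0],[0,0,-52],0.06],
  [[-0.066,-0.39,0],[0,0,-60],0.06],
  [[-0.075,-0.44,0],[0,0,-68],0.06],
  [[-0.084,-0.49,0],[0,0,-76],0.06],
  [[-0.092,-0.54,0],[0,0,-84],0.06],
  [[-0.1,-0.59,0],[0,0,-92],0.06],
  [[-0.109,-0.64,0.01],[0.7,0,-97.4],0.06],
  [[-0.117,-0.69,0.02],[0.7,0,-97.4],0.06],
  [[-0.1235,-0.728,0.029],[0.7,0,-97.4],0.06],
  [[-0.1235,-0.728,0.029],[0.7,0,-97.4],0.06],
  [[-0.1235,-0.728,0.029],[0.7,0,-97.4],0.06],
  [[-0.1235,-0.728,0.029],[0.7,0,-97.4],0.06],
])

```text
clock: 14.3
tcp_pos: [0.4779, 0.3227, 0.3294]
tcp_rot: [-179.6, -0.2, 86.0]
force: [-0.2, -0.4, 0.6]
gripper_width: 0.05
finger_force: 0.0
```

```bash
python3 - <<'E'
from h import *
go((.479,.324,.218,86))
g=grab('top');cv2.imwrite('pics/t5.png',cv2.resize(g['color'][150:280,335:535,::-1],None,fx=3,fy=3))
E
```

```text
at [0.4779 0.3227 0.3294] [-179.61   -0.2    85.99] F [-0.2 -0.4  0.6] w 0.05 f 0.0 t 14.3
(0.479, 0.324, 0.218, 86) -> [0.001, 0.0018, 0.1114] [-0.39, -0.2, -0.01]
```

View pics/t5.png

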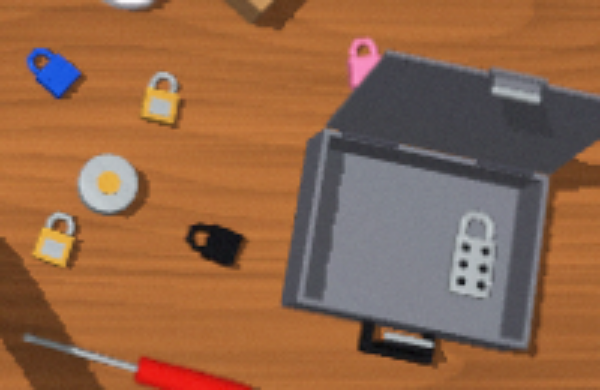

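Hasp A lies in the right part of the case at about (473,255). The padlocks have not moved. Next is hasp B.

>>> apply_moves([
  [[0.001,0.002,0.04],[-0.4,-0.2,0],0.06],
  [[0.001,0.002,0.08],[-0.4,-0.2,0],0.06],
  [[0.001,0.002,0.1],[-0.4,-0.2,0],0.06],
  [[0.001,0.002,0.1105],[-0.4,-0.2,0],0.06],
  [[0.001,0.002,0.1105],[-0.4,-0.2,0],0.06],
  [[0.001,0.002,0.1105],[-0.4,-0.2,0],-1],
  [[0.001,0.002,0.1105],[-0.4,-0.2,0],-1],
  [[0.001,0.002,0.1105],[-0.4,-0.2,0],-1],
  [[0.001,0.002,0.1105],[-0.4,-0.2,0],-1],
  [[0.001,0.002,0.1105],[-0.4,-0.2,0],-1],
])

```text
clock: 15.35
tcp_pos: [0.4797, 0.3257, 0.2215]
tcp_rot: [179.8, -0.2, 86.1]
force: [-2.1, 1.0, 5.4]
gripper_width: 0.0133
finger_force: 2.5
```

>>> apply_moves([
  [[0,0,-0.006],[0,0,0],-1],
  [[0.008,0,-0.01],[0,0,0],-1],
  [[0.018,0,-0.014],[0,0,0],-1],
  [[0.025,0,-0.025],[0,0,0],-1],
  [[0.025,0,-0.05],[0,0,0],-1],
  [[0.025,0,-0.08],[0,0,0],-1],
  [[0.025,0,-0.11],[0,0,0],-1],
  [[0.025,0,-0.12],[0,0,0],-1],
  [[0.025,0,-0.12],[0,0,0],-1],
])

```text
clock: 16.25
tcp_pos: [0.4816, 0.3507, 0.3422]
tcp_rot: [179.7, -0.2, 86.1]
force: [0.0, -0.3, -0.3]
gripper_width: 0.0004
finger_force: 0.0
```

```bash
python3 - <<'E'
from h import *
go(incase(-.012,.056,.335))
E
```

```text
at [0.4816 0.3507 0.3422] [179.67  -0.23  86.07] F [ 0.  -0.3 -0.3] w 0.0004 f 0.0 t 16.25
(np.float64(0.4762), np.float64(-0.3067), 0.335, -11.3) -> [-0.6563, 0.0396, 0.0048] [0.05, -0.46, 97.37]
```

The grip missed, with the fingers closing past the hasp, so I'll look again.

>>> apply_moves([
  [[-0.2,0,0],[0,0,0],0.06],
  [[-0.2,0,0],[0,0,0],0.06],
  [[-0.2,0,0],[0,0,0],0.06],
  [[-0.2,0,0],[0,0,0],0.06],
  [[-0.2,0,0],[0,0,0],0.06],
])

```text
clock: 16.75
tcp_pos: [0.4662, 0.146, 0.3372]
tcp_rot: [-179.8, 0.1, 85.7]
force: [-0.2, 0.1, 0.1]
gripper_width: 0.037
finger_force: 0.0
```

```bash
python3 - <<'E'
from h import *
g=grab('top','t6.png');a=cv2.imread('pics/t6.png')[155:260,150:250];cv2.imwrite('pics/t6d.png',cv2.resize(a,None,fx=5,fy=5,interpolation=cv2.INTER_CUBIC))
E
```

```text
(no output)
```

View pics/t6d.png

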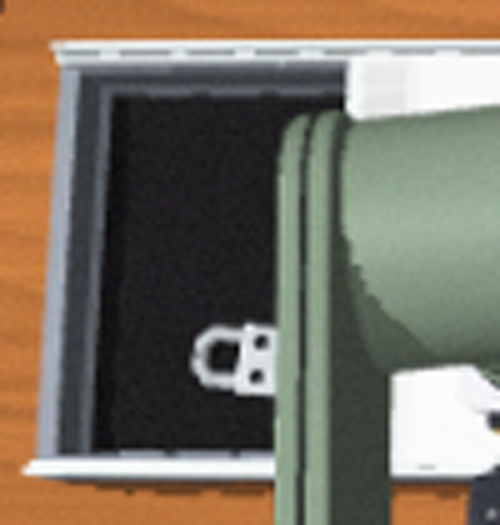

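The hasp has not moved: its loop is at (192,357) and its first holes at (260,341) and (257,375), as before. The fingers were too high, so I'll go back, descend lower and check the height before closing.

```bash
python3 - <<'E'
from h import *
go((.479,.324,.24,86))
E
```

```text
at [0.4666 0.1481 0.3376] [-1.7988e+02 -4.0000e-02  8.5740e+01] F [-0.2 -0.2  0.5] w 0.0412 f 0.0 t 16.8
(0.479, 0.324, 0.24, 86) -> [0.1763, -0.0005, 0.0977] [-0.12, -0.04, -0.26]
```

>>> apply_moves([
  [[0.05,0,0],[0,0,0],0.06],
  [[0.1,0,0],[0,0,0],0.06],
  [[0.15,0,0],[0,0,0],0.06],
  [[0.176,0,0],[0,0,0],0.06],
  [[0.176,0,0],[0,0,0],0.06],
  [[0.176,0,0.03],[-0.1,0,-0.3],0.06],
  [[0.176,0,0.07],[-0.1,0,-0.3],0.06],
  [[0.176,0,0.1],[-0.1,0,-0.3],0.06],
  [[0.176,0,0.115],[-0.1,0,-0.3],0.06],
  [[0.176,0,0.119],[-0.1,0,-0.3],0.06],
  [[0.176,0,0.119],[-0.1,0,-0.3],0.06],
  [[0.176,0,0.119],[-0.1,0,-0.3],0.06],
])

```text
clock: 18.0
tcp_pos: [0.4804, 0.3266, 0.2223]
tcp_rot: [179.7, -0.2, 86.3]
force: [0.2, 0.4, 0.8]
gripper_width: 0.0497
finger_force: 0.0
```

```bash
python3 - <<'E'
from h import *
go((.479,.324,.217,86))
E
```

```text
at [0.4804 0.3266 0.2223] [ 1.7966e+02 -1.7000e-01  8.6340e+01] F [0.2 0.4 0.8] w 0.0497 f 0.0 t 18.0
(0.479, 0.324, 0.217, 86) -> [-0.0027, -0.0013, 0.0053] [0.34, -0.17, 0.34]
```

>>> apply_moves([
  [[-0.002,-0.001,0.004],[0.3,0,0],0.06],
  [[-0.002,-0.001,0.0065],[0.3,0,0],0.06],
  [[-0.002,-0.001,0.0065],[0.3,0,0],0.06],
])

```text
clock: 18.3
tcp_pos: [0.4784, 0.3241, 0.2144]
tcp_rot: [-179.9, -0.1, 86.3]
force: [-0.2, -0.2, 1.0]
gripper_width: 0.0499
finger_force: 0.0
```

>>> apply_moves([
  [[0,0,0],[0,0,0],-1],
  [[0,0,0],[0,0,0],-1],
  [[0,0,0],[0,0,0],-1],
  [[0,0,0],[0,0,0],-1],
  [[0,0,0],[0,0,0],-1],
])

```text
clock: 18.8
tcp_pos: [0.4787, 0.3243, 0.2144]
tcp_rot: [-179.9, -0.1, 86.3]
force: [-0.3, -0.4, 0.6]
gripper_width: 0.0356
finger_force: 35.0
```

Gripped at 35.6 mm.

>>> apply_moves([
  [[0,0,-0.006],[0,0,0],-1],
  [[0.008,0,-0.01],[0,0,0],-1],
  [[0.018,0,-0.014],[0,0,0],-1],
  [[0.025,0,-0.025],[0,0,0],-1],
  [[0.025,0,-0.05],[0,0,0],-1],
  [[0.025,0,-0.08],[0,0,0],-1],
  [[0.025,0,-0.11],[0,0,0],-1],
  [[0.025,0,-0.125],[0,0,0],-1],
  [[0.025,0,-0.125],[0,0,0],-1],
])

```text
clock: 19.7
tcp_pos: [0.4811, 0.35, 0.3428]
tcp_rot: [179.8, -0.3, 86.4]
force: [-0.1, 0.4, -1.4]
gripper_width: 0.0356
finger_force: 35.0
```

```bash
python3 - <<'E'
from h import *
go(incase(-.012,.056,.335))
E
```

```text
at [0.4811 0.35   0.3428] [179.78  -0.29  86.37] F [-0.1  0.4 -1.4] w 0.0356 f 35.0 t 19.7
(np.float64(0.4762), np.float64(-0.3067), 0.335, -11.3) -> [-0.6557, 0.0366, 0.0046] [-0.09, -0.41, 97.67]
```

>>> apply_moves([
  [[-0.03,0.002,0],[0,0,6],-1],
  [[-0.065,0.004,0],[0,0,14],-1],
  [[-0.1,0.006,0],[0,0,22],-1],
  [[-0.14,0.008,0],[0,0,30],-1],
  [[-0.18,0.01,0],[0,0,38],-1],
  [[-0.22,0.012,0],[0,0,46],-1],
  [[-0.26,0.014,0],[0,0,54],-1],
  [[-0.3,0.017,0],[0,0,62],-1],
  [[-0.34,0.019,0],[0,0,70],-1],
  [[-0.38,0.021,0],[0,0,78],-1],
  [[-0.42,0.023,0],[0,0,86],-1],
  [[-0.46,0.026,0],[0,0,94],-1],
  [[-0.5,0.028,0],[0,0,97.7],-1],
  [[-0.54,0.03,0],[0,-0.4,97.7],-1],
  [[-0.58,0.032,0],[0,-0.4,97.7],-1],
  [[-0.62,0.035,0],[0,-0.4,97.7],-1],
  [[-0.645,0.036,0.004],[0,-0.4,97.7],-1],
  [[-0.656,0.0366,0.004],[0,-0.4,97.7],-1],
  [[-0.656,0.0366,0.004],[0,-0.4,97.7],-1],
  [[-0.656,0.0366,0.004],[0,-0.4,97.7],-1],
])

```text
clock: 21.7
tcp_pos: [0.4748, -0.3069, 0.3332]
tcp_rot: [179.9, 0.5, -11.3]
force: [0.4, 0.0, -1.3]
gripper_width: 0.0355
finger_force: 35.0
```

```bash
python3 - <<'E'
from h import *
go(incase(-.012,.056,.213),incase(-.012,.056,.205))
E
```

```text
at [ 0.4748 -0.3069  0.3332] [179.91   0.47 -11.33] F [ 0.4  0.  -1.3] w 0.0355 f 35.0 t 21.7
(np.float64(0.4762), np.float64(-0.3067), 0.213, -11.3) -> [0.0023, -0.0006, 0.1202] [0.09, 0.47, -0.03]
(np.float64(0.4762), np.float64(-0.3067), 0.205, -11.3) -> [0.0024, -0.0006, 0.1282] [0.09, 0.47, -0.03]
```

>>> apply_moves([
  [[0.002,-0.0006,0.03],[0,0.5,0],-1],
  [[0.002,-0.0006,0.06],[0,0.5,0],-1],
  [[0.002,-0.0006,0.09],[0,0.5,0],-1],
  [[0.0024,-0.0006,0.11],[0,0.5,0],-1],
  [[0.0024,-0.0006,0.12],[0,0.5,0],-1],
  [[0.0024,-0.0006,0.125],[0,0.5,0],-1],
  [[0.0024,-0.0006,0.128],[0,0.5,0],-1],
  [[0.0024,-0.0006,0.128],[0,0.5,0],-1],
])

```text
clock: 22.5
tcp_pos: [0.4773, -0.3081, 0.2077]
tcp_rot: [179.7, -0.3, -11.3]
force: [0.2, 0.3, -1.6]
gripper_width: 0.0352
finger_force: 35.0
```

>>> apply_moves([
  [[0,0,0.002],[0,0,0],-1],
  [[0,0,0.003],[0,0,0],-1],
  [[0,0,0.003],[0,0,0],-1],
  [[0,0,0.003],[0,0,0],-0.1],
  [[0,0,0.003],[0,0,0],-0.1],
  [[0,0,0.003],[0,0,0],-0.1],
  [[0,0,-0.03],[0,0,0],-0.1],
  [[0,0,-0.07],[0,0,0],-0.1],
  [[0,0,-0.11],[0,0,0],0.06],
  [[0,0,-0.12],[0,0,0],0.06],
])

```text
clock: 23.5
tcp_pos: [0.4777, -0.3089, 0.3314]
tcp_rot: [179.5, -0.6, -11.4]
force: [0.6, -0.9, 0.6]
gripper_width: 0.0494
finger_force: 0.0
```

```bash
python3 - <<'E'
from h import *
go((.5985,-.1435,.30,-12.5),(.473,-.049,.30,-19))
E
```

```text
at [ 0.4777 -0.3089  0.3314] [179.52  -0.63 -11.36] F [ 0.6 -0.9  0.6] w 0.0494 f 0.0 t 23.5
(0.5985, -0.1435, 0.3, -12.5) -> [0.0855, -0.1862, 0.0308] [0.48, -0.63, 1.14]
(0.473, -0.049, 0.3, -19) -> [-0.0562, -0.2541, 0.0286] [0.44, -0.66, 7.64]
```

```bash
cat >> h.py <<'E'
def brass():
    g=grab('top');hsv=cv2.cvtColor(g['color'],cv2.COLOR_RGB2HSV)
    m=cv2.inRange(hsv,(17,120,120),(32,255,255));m[:,:320]=0;m[:,540:]=0;m[:120]=0;m[300:]=0
    n,l,s,c=cv2.connectedComponentsWithStats(cv2.morphologyEx(m,cv2.MORPH_CLOSE,np.ones((5,5))))
    for i in range(1,n):
      if s[i,4]>15: print(s[i].tolist(),ray(g,cv2.boxPoints(cv2.minAreaRect(np.argwhere(l==i)[:,::-1].astype(np.float32))),.012).mean(0).round(4))
    return g
E
python3 - <<'E'
from h import *
g=brass();cv2.imwrite('pics/t7.png',cv2.resize(g['color'][150:280,335:535,::-1],None,fx=3,fy=3))
E
```

```text
[382, 179, 13, 12, 89] [ 0.5995 -0.1441  0.012 ]
[368, 207, 7, 8, 41] [ 0.5301 -0.0987  0.012 ]
[346, 226, 14, 13, 100] [ 0.4739 -0.05    0.012 ]
```

View pics/t7.png

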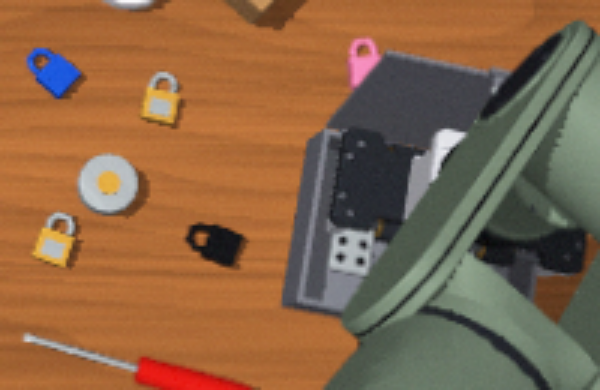

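Hasp B is in the left part of the case, with its plate at about (352,250), and the padlocks have not moved. Next is padlock 1.

>>> apply_moves([
  [[0,-0.04,0],[0,0,0],0.06],
  [[0,-0.08,0],[0,0,0],0.06],
  [[0.02,-0.12,0],[0,0,0],0.06],
  [[0.05,-0.16,0],[0,0,0],0.06],
  [[0.0865,-0.186,0.01],[0.5,-0.6,1.1],0.06],
  [[0.0865,-0.186,0.05],[0.5,-0.6,1.1],0.06],
  [[0.0865,-0.186,0.09],[0.5,-0.6,1.1],0.06],
  [[0.0865,-0.186,0.09],[0.5,-0.6,1.1],0.06],
  [[0.0865,-0.186,0.09],[0.5,-0.6,1.1],0.06],
])

```text
clock: 24.45
tcp_pos: [0.5969, -0.1424, 0.2335]
tcp_rot: [-179.7, 0.8, -12.5]
force: [0.6, -1.0, 0.5]
gripper_width: 0.05
finger_force: 0.0
```

```bash
python3 - <<'E'
from h import *
go((.5990,-.144,.204,-12.5))
E
```

```text
at [ 0.5969 -0.1424  0.2335] [-179.66    0.75  -12.46] F [ 0.6 -1.   0.5] w 0.05 f 0.0 t 24.45
(0.599, -0.144, 0.204, -12.5) -> [0.0028, 0.0013, 0.0294] [-0.34, 0.75, 0.03]
```

>>> apply_moves([
  [[0.0028,0.0013,0.015],[-0.3,0.7,0],0.06],
  [[0.0028,0.0013,0.023],[-0.3,0.7,0],0.06],
  [[0.0028,0.0013,0.026],[-0.3,0.7,0],0.06],
  [[0.0028,0.0013,0.026],[-0.3,0.7,0],0.06],
  [[0.0028,0.0013,0.026],[-0.3,0.7,0],0.06],
])

```text
clock: 24.95
tcp_pos: [0.6005, -0.1446, 0.2108]
tcp_rot: [180.0, -0.3, -12.5]
force: [-1.1, 0.1, -0.1]
gripper_width: 0.0499
finger_force: 0.0
```

>>> apply_moves([
  [[0,0,0.003],[0,0,0],0.06],
  [[0,0,0.006],[0,0,0],0.06],
  [[0,0,0.006],[0,0,0],-1],
  [[0,0,0.006],[0,0,0],-1],
  [[0,0,0.006],[0,0,0],-1],
  [[0,0,0.006],[0,0,0],-1],
  [[0,0,0.006],[0,0,0],-1],
])

```text
clock: 25.65
tcp_pos: [0.6003, -0.1444, 0.2037]
tcp_rot: [-180.0, -0.2, -12.5]
force: [0.5, 0.6, -0.7]
gripper_width: 0.0294
finger_force: 35.0
```

```bash
python3 - <<'E'
from h import *
go((.475,-.17,.335,-11.3),incase(.012,0,.335))
E
```

```text
at [ 0.6003 -0.1444  0.2037] [-179.99   -0.25  -12.46] F [ 0.5  0.6 -0.7] w 0.0294 f 35.0 t 25.65
(0.475, -0.17, 0.335, -11.3) -> [-0.1162, 0.052, -0.1318] [-0.0, -0.25, -1.16]
(np.float64(0.4888), np.float64(-0.3664), 0.335, -11.3) -> [-0.0604, 0.2408, -0.1316] [-0.0, -0.25, -1.16]
```

>>> apply_moves([
  [[0,0,-0.02],[0,0,0],-1],
  [[0,0,-0.05],[0,0,0],-1],
  [[0,0,-0.09],[0,0,0],-1],
  [[-0.01,0,-0.12],[0,0,0],-1],
  [[-0.05,0.02,-0.131],[0,0,0],-1],
  [[-0.09,0.04,-0.131],[0,0,-1.2],-1],
  [[-0.115,0.06,-0.131],[0,0,-1.2],-1],
  [[-0.11,0.1,-0.131],[0,0,-1.2],-1],
  [[-0.1,0.14,-0.131],[0,0,-1.2],-1],
  [[-0.085,0.18,-0.131],[0,0,-1.2],-1],
  [[-0.07,0.22,-0.131],[0,0,-1.2],-1],
  [[-0.06,0.2408,-0.131],[0,0,-1.2],-1],
  [[-0.06,0.2408,-0.131],[0,0,-1.2],-1],
  [[-0.06,0.2408,-0.131],[0,0,-1.2],-1],
])

```text
clock: 27.05
tcp_pos: [0.4888, -0.3664, 0.3338]
tcp_rot: [-179.9, -0.2, -11.3]
force: [0.2, 0.6, -2.0]
gripper_width: 0.0296
finger_force: 35.0
```

```bash
python3 - <<'E'
from h import *
go(incase(.012,0,.209))
E
```

```text
at [ 0.4888 -0.3664  0.3338] [-1.7992e+02 -1.6000e-01 -1.1310e+01] F [ 0.2  0.6 -2. ] w 0.0296 f 35.0 t 27.05
(np.float64(0.4888), np.float64(-0.3664), 0.209, -11.3) -> [-0.0004, 0.0002, 0.1248] [-0.08, -0.16, -0.01]
```

>>> apply_moves([
  [[0,0,0.03],[0,0,0],-1],
  [[0,0,0.06],[0,0,0],-1],
  [[0,0,0.09],[0,0,0],-1],
  [[0,0,0.11],[0,0,0],-1],
  [[0,0,0.12],[0,0,0],-1],
  [[0,0,0.125],[0,0,0],-1],
  [[0,0,0.125],[0,0,0],-1],
  [[0,0,0.125],[0,0,0],-1],
])

```text
clock: 27.85
tcp_pos: [0.4903, -0.3668, 0.2109]
tcp_rot: [179.9, -0.4, -11.2]
force: [0.4, 0.0, -1.5]
gripper_width: 0.0294
finger_force: 35.0
```

>>> apply_moves([
  [[0,0,0.002],[0,0,0],-1],
  [[0,0,0.003],[0,0,0],-1],
  [[0,0,0.003],[0,0,0],-1],
  [[0,0,0.003],[0,0,0],-0.2],
  [[0,0,0.003],[0,0,0],-0.2],
  [[0,0,0.003],[0,0,0],-0.2],
  [[0,0,-0.03],[0,0,0],-0.2],
  [[0,0,-0.07],[0,0,0],-0.2],
  [[0,0,-0.11],[0,0,0],0.06],
  [[0,-0.02,-0.12],[0,0,0],0.06],
  [[0,-0.06,-0.12],[0,0,0],0.06],
  [[0,-0.09,-0.12],[0,0,0],0.06],
  [[0,-0.09,-0.12],[0,0,0],0.06],
])

```text
clock: 29.15
tcp_pos: [0.5069, -0.2741, 0.3282]
tcp_rot: [-179.9, -0.1, -11.0]
force: [0.2, -0.1, -0.0]
gripper_width: 0.0499
finger_force: 0.0
```

```bash
python3 - <<'E'
from h import *
brass()
go((.4735,-.05,.25,-19))
E
```

```text
[368, 207, 7, 8, 41] [ 0.5301 -0.0987  0.012 ]
[346, 226, 14, 13, 101] [ 0.4739 -0.05    0.012 ]
at [ 0.5067 -0.2758  0.3284] [-1.7995e+02 -1.3000e-01 -1.1070e+01] F [-0.9  0.3 -0.2] w 0.0498 f 0.0 t 29.2
(0.4735, -0.05, 0.25, -19) -> [-0.0762, -0.2152, 0.0784] [-0.06, -0.13, 7.93]
```

>>> apply_moves([
  [[-0.015,-0.04,0],[0,0,2],0.06],
  [[-0.03,-0.085,0],[0,0,4],0.06],
  [[-0.045,-0.13,0],[0,0,6],0.06],
  [[-0.06,-0.175,0],[0,0,7.9],0.06],
  [[-0.0762,-0.215,0.01],[0,0,7.9],0.06],
  [[-0.0762,-0.215,0.04],[0,0,7.9],0.06],
  [[-0.0762,-0.215,0.078],[0,0,7.9],0.06],
  [[-0.0762,-0.215,0.078],[0,0,7.9],0.06],
  [[-0.0762,-0.215,0.078],[0,0,7.9],0.06],
  [[-0.0762,-0.215,0.078],[0,0,7.9],0.06],
])

```text
clock: 30.2
tcp_pos: [0.4753, -0.0535, 0.2526]
tcp_rot: [-180.0, -0.4, -19.2]
force: [-0.1, -0.4, 0.5]
gripper_width: 0.0499
finger_force: 0.0
```

```bash
python3 - <<'E'
from h import *
go((.4735,-.05,.204,-19))
E
```

```text
at [ 0.4753 -0.0535  0.2526] [-179.97   -0.41  -19.22] F [-0.1 -0.4  0.5] w 0.0499 f 0.0 t 30.2
(0.4735, -0.05, 0.204, -19) -> [-0.0032, -0.0026, 0.0486] [-0.03, -0.41, -0.22]
```

>>> apply_moves([
  [[-0.003,-0.0026,0.02],[0,-0.4,0],0.06],
  [[-0.003,-0.0026,0.035],[0,-0.4,0],0.06],
  [[-0.003,-0.0026,0.043],[0,-0.4,0],0.06],
  [[-0.003,-0.0026,0.046],[0,-0.4,0],0.06],
  [[-0.003,-0.0026,0.046],[0,-0.4,0],0.06],
  [[-0.003,-0.0026,0.046],[0,-0.4,0],0.06],
])

```text
clock: 30.8
tcp_pos: [0.4732, -0.0494, 0.2061]
tcp_rot: [-180.0, 0.0, -19.2]
force: [0.4, -0.2, 0.3]
gripper_width: 0.0497
finger_force: 0.0
```

>>> apply_moves([
  [[0,0,0.002],[0,0,0],-1],
  [[0,0,0.002],[0,0,0],-1],
  [[0,0,0.002],[0,0,0],-1],
  [[0,0,0.002],[0,0,0],-1],
  [[0,0,0.002],[0,0,0],-1],
  [[0,0,0.002],[0,0,0],-1],
])

```text
clock: 31.4
tcp_pos: [0.4726, -0.0492, 0.2033]
tcp_rot: [-180.0, 0.1, -19.2]
force: [0.1, 1.4, 1.7]
gripper_width: 0.0297
finger_force: 35.0
```

```bash
python3 - <<'E'
from h import *
go(incase(-.045,0,.33))
E
```

```text
at [ 0.4726 -0.0492  0.2033] [-1.7997e+02  1.5000e-01 -1.9160e+01] F [0.1 1.4 1.7] w 0.0297 f 35.0 t 31.4
(np.float64(0.4329), np.float64(-0.3552), 0.33, -11.3) -> [0.0626, 0.3021, -0.127] [-0.04, 0.15, -7.86]
```

>>> apply_moves([
  [[0,0,-0.02],[0,0,0],-1],
  [[0,0,-0.05],[0,0,0],-1],
  [[0,0,-0.09],[0,0,0],-1],
  [[0.005,0.02,-0.12],[0,0,-1],-1],
  [[0.012,0.06,-0.127],[0,0,-2],-1],
  [[0.02,0.1,-0.127],[0,0,-4],-1],
  [[0.03,0.14,-0.127],[0,0,-6],-1],
  [[0.037,0.18,-0.127],[0,0,-7.9],-1],
  [[0.045,0.22,-0.127],[0,0,-7.9],-1],
  [[0.055,0.26,-0.127],[0,0,-7.9],-1],
  [[0.0626,0.295,-0.127],[0,0,-7.9],-1],
  [[0.0626,0.302,-0.127],[0,0,-7.9],-1],
  [[0.0626,0.302,-0.127],[0,0,-7.9],-1],
  [[0.0626,0.302,-0.127],[0,0,-7.9],-1],
])

```text
clock: 32.8
tcp_pos: [0.4327, -0.3541, 0.3291]
tcp_rot: [-179.9, 0.2, -11.2]
force: [-0.1, -0.0, -2.1]
gripper_width: 0.0297
finger_force: 35.0
```

```bash
python3 - <<'E'
from h import *
go(incase(-.045,0,.209))
E
```

```text
at [ 0.4327 -0.3541  0.3291] [-179.85    0.23  -11.24] F [-0.1 -0.  -2.1] w 0.0297 f 35.0 t 32.8
(np.float64(0.4329), np.float64(-0.3552), 0.209, -11.3) -> [0.0009, 0.0013, 0.1201] [-0.15, 0.23, 0.06]
```

>>> apply_moves([
  [[0.001,0.001,0.03],[0,0.2,0],-1],
  [[0.001,0.001,0.06],[0,0.2,0],-1],
  [[0.001,0.001,0.09],[0,0.2,0],-1],
  [[0.001,0.001,0.11],[0,0.2,0],-1],
  [[0.001,0.001,0.118],[0,0.2,0],-1],
  [[0.001,0.001,0.121],[0,0.2,0],-1],
  [[0.001,0.001,0.121],[0,0.2,0],-1],
  [[0.001,0.001,0.121],[0,0.2,0],-1],
])

```text
clock: 33.6
tcp_pos: [0.4341, -0.3565, 0.2102]
tcp_rot: [179.9, -0.2, -11.2]
force: [-0.4, -0.6, -0.5]
gripper_width: 0.03
finger_force: 35.0
```

>>> apply_moves([
  [[0,0,0.002],[0,0,0],-1],
  [[0,0,0.003],[0,0,0],-1],
  [[0,0,0.003],[0,0,0],-0.2],
  [[0,0,0.003],[0,0,0],-0.2],
  [[0,0,0.003],[0,0,0],-0.2],
  [[0,0,-0.03],[0,0,0],-0.2],
  [[0,0,-0.07],[0,0,0],-0.2],
  [[0,0,-0.11],[0,0,0],-0.2],
  [[0,-0.04,-0.13],[0,0,0],-0.2],
  [[0,-0.08,-0.13],[0,0,0],-0.2],
  [[0,-0.13,-0.13],[0,0,0],-0.2],
  [[0,-0.18,-0.13],[0,0,0],-0.2],
  [[0,-0.2,-0.13],[0,0,0],-0.2],
])

```text
clock: 34.9
tcp_pos: [0.4722, -0.1566, 0.3387]
tcp_rot: [-179.9, -0.0, -11.1]
force: [-0.1, -0.2, 0.2]
gripper_width: 0.0377
finger_force: 0.0
```

```bash
python3 - <<'E'
from h import *
g=brass();a=cv2.resize(g['color'][150:270,350:550,::-1],None,fx=4,fy=4,interpolation=cv2.INTER_CUBIC);cv2.imwrite('pics/t8.png',a)
go(incase(.02,0,.33))
E
```

```text
[368, 207, 6, 8, 33] [ 0.5303 -0.0964  0.012 ]
at [ 0.4724 -0.1554  0.3387] [-179.79   -0.    -11.02] F [ 1.   3.4 -0.4] w 0.0377 f 0.0 t 34.95
(np.float64(0.4966), np.float64(-0.3679), 0.33, -11.3) -> [0.0643, 0.204, 0.0079] [-0.21, -0.0, 0.28]
```

View pics/t8.png

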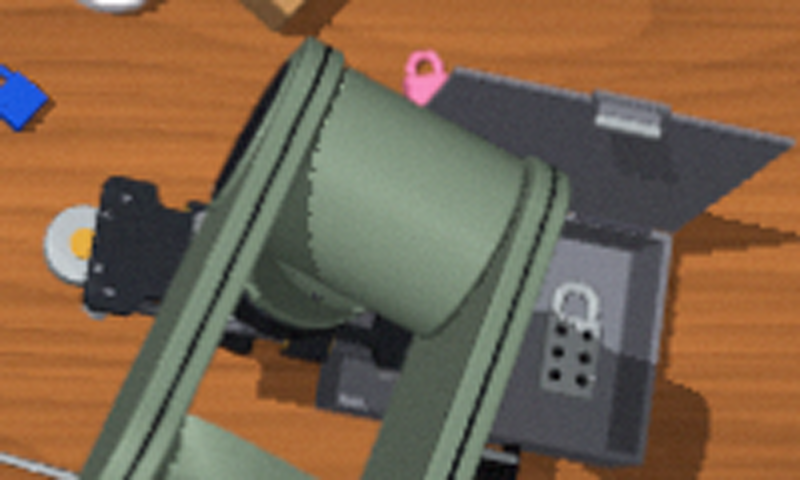

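The arm hides most of the case in this view: hasp A shows at about (572,350), and no brass padlock shows outside the case. I'll close the doors first and check the case from over there.

```bash
python3 - <<'E'
from h import *
go((.5365,.2700,.335,.7))
E
```

```text
at [ 0.4724 -0.1554  0.3387] [-179.79   -0.    -11.02] F [ 1.   3.4 -0.4] w 0.0377 f 0.0 t 34.95
(0.5365, 0.27, 0.335, 0.7) -> [-0.0184, -0.4298, 0.0052] [-0.21, -0.02, -11.72]
```

>>> apply_moves([
  [[-0.002,-0.045,0],[0,0,-2],-0.1],
  [[-0.004,-0.09,0],[0,0,-4],-0.1],
  [[-0.006,-0.14,0],[0,0,-6],-0.1],
  [[-0.008,-0.19,0],[0,0,-8],-0.1],
  [[-0.01,-0.24,0],[0,0,-10],-0.1],
  [[-0.012,-0.29,0],[0,0,-11.7],-0.1],
  [[-0.0145,-0.34,0],[0,0,-11.7],-0.1],
  [[-0.0165,-0.39,0],[0,0,-11.7],-0.1],
  [[-0.0184,-0.43,0.005],[-0.2,0,-11.7],-0.1],
  [[-0.0184,-0.43,0.005],[-0.2,0,-11.7],-0.1],
  [[-0.0184,-0.43,0.005],[-0.2,0,-11.7],-0.1],
  [[-0.0184,-0.43,0.005],[-0.2,0,-11.7],-0.1],
  [[-0.0184,-0.43,0.005],[-0.2,0,-11.7],-0.1],
])

```text
clock: 36.25
tcp_pos: [0.5384, 0.2636, 0.3344]
tcp_rot: [179.8, -0.0, 0.3]
force: [0.5, -0.2, 0.5]
gripper_width: 0.0425
finger_force: 0.0
```

```bash
python3 - <<'E'
from h import *
go((.5365,.270,.265,.7))
g=grab('top');cv2.imwrite('pics/t9.png',cv2.resize(g['color'][150:270,350:550,::-1],None,fx=4,fy=4,interpolation=cv2.INTER_CUBIC))
E
```

```text
at [0.5384 0.2636 0.3344] [ 1.7982e+02 -3.0000e-02  3.2000e-01] F [ 0.5 -0.2  0.5] w 0.0425 f 0.0 t 36.25
(0.5365, 0.27, 0.265, 0.7) -> [-0.0019, -0.0066, 0.0694] [0.18, -0.03, -0.38]
```

View pics/t9.png

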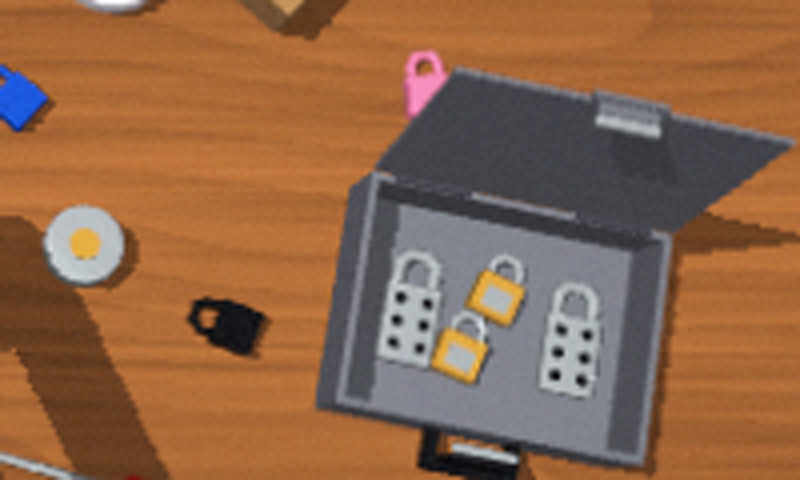

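All four items lie flat in the case: hasps at (410,315) and (570,345), padlocks at (497,290) and (460,350). Next I'll grip the left door's handle.

>>> apply_moves([
  [[-0.002,-0.0066,0],[0,0,-0.4],-0.1],
  [[-0.002,-0.0066,0.03],[0,0,-0.4],-0.1],
  [[-0.002,-0.0066,0.055],[0,0,-0.4],-0.1],
  [[-0.002,-0.0066,0.069],[0,0,-0.4],-0.1],
  [[-0.002,-0.0066,0.069],[0,0,-0.4],-0.1],
  [[-0.002,-0.0066,0.069],[0,0,-0.4],-1],
  [[-0.002,-0.0066,0.069],[0,0,-0.4],-1],
  [[-0.002,-0.0066,0.069],[0,0,-0.4],-1],
  [[-0.002,-0.0066,0.069],[0,0,-0.4],-1],
  [[-0.002,-0.0066,0.069],[0,0,-0.4],-1],
], newtons=25)

```text
clock: 37.3
tcp_pos: [0.5366, 0.2745, 0.2669]
tcp_rot: [-179.6, -0.3, 0.8]
force: [0.6, 10.6, -1.1]
gripper_width: 0.0118
finger_force: 25.0
```

>>> apply_moves([
  [[0,-0.015,0],[0,0,0],-1],
  [[0,-0.03,0],[0,0,0],-1],
  [[0,-0.045,0],[0,0,0],-1],
  [[0,-0.06,0],[0,0,0],-1],
  [[0,-0.075,0],[0,0,0],-1],
  [[0,-0.09,0],[0,0,0],-1],
  [[0,-0.105,0],[0,0,0],-1],
  [[0,-0.12,0],[0,0,0],-1],
  [[0,-0.13,0],[0,0,0],-1],
  [[0,-0.136,0],[0,0,0],-1],
  [[0,-0.14,0],[0,0,0],-1],
  [[0,-0.143,0],[0,0,0],-1],
  [[0,-0.145,0],[0,0,0],-1],
  [[0,-0.147,0],[0,0,0],-1],
  [[0,-0.147,0],[0,0,0],-1],
])

```text
clock: 38.8
tcp_pos: [0.5345, 0.4201, 0.2668]
tcp_rot: [179.9, -0.2, 0.9]
force: [0.2, -0.3, 5.8]
gripper_width: 0.0122
finger_force: 25.0
```

>>> apply_moves([
  [[0,-0.002,0],[0,0,0],-1],
  [[0,-0.004,0],[0,0,0],-1],
  [[0,-0.006,0],[0,0,0],-1],
  [[0,-0.006,0],[0,0,0],-1],
])

```text
clock: 39.2
tcp_pos: [0.5348, 0.4229, 0.2667]
tcp_rot: [179.4, -0.1, 0.9]
force: [-0.1, -12.7, 10.5]
gripper_width: 0.0119
finger_force: 25.1
```

>>> apply_moves([
  [[0,0.004,0],[0,0,0],-0.1],
  [[0,0.004,0],[0,0,0],-0.1],
  [[0,0.004,0],[0,0,0],-0.1],
  [[0,0.004,-0.04],[0,0,0],-0.1],
  [[0,0.004,-0.07],[0,0,0],-0.1],
  [[0,0.05,-0.08],[0,0,0],-0.1],
  [[0,0.1,-0.08],[0,0,0],-0.1],
  [[0,0.15,-0.08],[0,0,0],-0.1],
  [[0,0.2,-0.08],[0,0,0],-0.1],
  [[0,0.25,-0.08],[0,0,0],-0.1],
  [[0,0.3,-0.08],[0,0,0],-0.1],
  [[-0.001,0.342,-0.08],[0,0,0],-0.1],
  [[-0.001,0.342,-0.08],[0,0,0],-0.1],
  [[-0.001,0.342,-0.08],[0,0,0],-0.1],
  [[-0.001,0.342,-0.08],[0,0,0],-0.1],
])

```text
clock: 40.7
tcp_pos: [0.5379, 0.084, 0.3457]
tcp_rot: [179.9, -0.0, 0.9]
force: [-0.4, 1.0, 0.7]
gripper_width: 0.0424
finger_force: 0.0
```

```bash
python3 - <<'E'
from h import *
go((.535,.0776,.257,.7))
E
```

```text
at [0.5379 0.084  0.3457] [ 1.7988e+02 -2.0000e-02  9.1000e-01] F [-0.4  1.   0.7] w 0.0424 f 0.0 t 40.7
(0.535, 0.0776, 0.257, 0.7) -> [-0.003, 0.0062, 0.0887] [0.12, -0.02, 0.21]
```

>>> apply_moves([
  [[-0.003,0.006,0.03],[0,0,0],-0.1],
  [[-0.003,0.006,0.06],[0,0,0],-0.1],
  [[-0.003,0.006,0.08],[0,0,0],-0.1],
  [[-0.003,0.006,0.087],[0,0,0],-0.1],
  [[-0.003,0.006,0.087],[0,0,0],-0.1],
  [[-0.003,0.006,0.087],[0,0,0],-1],
  [[-0.003,0.006,0.087],[0,0,0],-1],
  [[-0.003,0.006,0.087],[0,0,0],-1],
  [[-0.003,0.006,0.087],[0,0,0],-1],
  [[-0.003,0.006,0.087],[0,0,0],-1],
])

```text
clock: 41.7
tcp_pos: [0.5355, 0.0767, 0.2599]
tcp_rot: [179.9, -0.2, 0.8]
force: [0.1, 1.5, 3.4]
gripper_width: 0.0118
finger_force: 25.0
```

>>> apply_moves([
  [[0,0.003,0],[0,0,0],-1],
  [[0,0.006,0],[0,0,0],-1],
  [[0,0.008,0],[0,0,0],-1],
  [[0,0.01,0],[0,0,0],-1],
  [[0,0.012,0],[0,0,0],-1],
  [[0,0.012,0],[0,0,0],-1],
])

```text
clock: 42.3
tcp_pos: [0.5355, 0.0699, 0.2597]
tcp_rot: [-179.2, -0.2, 0.7]
force: [0.7, 25.5, 4.6]
gripper_width: 0.0119
finger_force: 25.0
```

>>> apply_moves([
  [[0,0.005,0],[0,0,0],-0.1],
  [[0,0.005,0],[0,0,0],-0.1],
  [[0,0.005,0],[0,0,0],-0.1],
  [[0,0.005,-0.04],[0,0,0],-0.1],
  [[0,0.005,-0.08],[0,0,0],-0.1],
  [[0,0.005,-0.095],[0,0,0],-1],
  [[0,0.005,-0.095],[0,0,0],-1],
  [[0,0.005,-0.095],[0,0,0],-1],
  [[0,0.005,-0.095],[0,0,0],-1],
])

```text
clock: 43.2
tcp_pos: [0.5344, 0.0596, 0.3517]
tcp_rot: [179.8, 0.2, 0.8]
force: [-0.1, -0.6, -0.6]
gripper_width: 0.0141
finger_force: 0.0
```

```bash
python3 - <<'E'
from h import *
go((.665,-.24,.352,-11.3),incase(.175,0,.352))
E
```

```text
at [0.5344 0.0596 0.3517] [179.84   0.21   0.83] F [-0.1 -0.6 -0.6] w 0.0141 f 0.0 t 43.2
(0.665, -0.24, 0.352, -11.3) -> [0.1263, 0.3015, 0.0001] [0.19, 0.19, 12.13]
(np.float64(0.6486), np.float64(-0.3983), 0.352, -11.3) -> [0.1076, 0.4595, 0.0006] [0.19, 0.19, 12.13]
```

>>> apply_moves([
  [[0.03,0.04,0],[0,0,2],-1],
  [[0.06,0.08,0],[0,0,4],-1],
  [[0.08,0.12,0],[0,0,6],-1],
  [[0.1,0.16,0],[0,0,8],-1],
  [[0.12,0.2,0],[0,0,10],-1],
  [[0.126,0.24,0],[0,0,12.1],-1],
  [[0.126,0.28,0],[0,0,12.1],-1],
  [[0.126,0.31,0],[0,0,12.1],-1],
  [[0.122,0.34,0],[0,0,12.1],-1],
  [[0.118,0.38,0],[0,0,12.1],-1],
  [[0.112,0.42,0],[0,0,12.1],-1],
  [[0.1076,0.4595,0],[0.2,0.2,12.1],-1],
  [[0.1076,0.4595,0],[0.2,0.2,12.1],-1],
  [[0.1076,0.4595,0],[0.2,0.2,12.1],-1],
])

```text
clock: 44.6
tcp_pos: [0.6486, -0.3991, 0.3522]
tcp_rot: [-179.8, -0.0, -11.4]
force: [0.5, -0.3, 0.6]
gripper_width: 0.0007
finger_force: 0.0
```

```bash
python3 - <<'E'
from h import *
go(incase(.175,0,.352),incase(-.03,0,.352))
E
```

```text
at [ 0.6486 -0.3991  0.3522] [-1.798e+02 -2.000e-02 -1.139e+01] F [ 0.5 -0.3  0.6] w 0.0007 f 0.0 t 44.6
(np.float64(0.6486), np.float64(-0.3983), 0.352, -11.3) -> [-0.0002, -0.0008, 0.0002] [-0.2, -0.03, -0.09]
(np.float64(0.4476), np.float64(-0.3581), 0.352, -11.3) -> [-0.2052, -0.0005, 0.0001] [-0.2, -0.03, -0.09]
```

>>> apply_moves([
  [[-0.015,0,0],[0,0,0],-1],
  [[-0.03,0,0],[0,0,0],-1],
  [[-0.045,0,0],[0,0,0],-1],
  [[-0.06,0,0],[0,0,0],-1],
  [[-0.075,0,0],[0,0,0],-1],
  [[-0.09,0,0],[0,0,0],-1],
  [[-0.105,0,0],[0,0,0],-1],
])

```text
clock: 45.3
tcp_pos: [0.5466, -0.3753, 0.3538]
tcp_rot: [-179.9, -0.2, -11.1]
force: [0.8, 0.6, 0.1]
gripper_width: 0.0007
finger_force: 0.3
```

>>> apply_moves([
  [[-0.015,0,0],[0,0,0],-1],
  [[-0.03,0,0],[0,0,0],-1],
  [[-0.045,0,0],[0,0,0],-1],
  [[-0.06,0,0],[0,0,0],-1],
  [[-0.075,0,0],[0,0,0],-1],
  [[-0.09,0,0],[0,0,0],-1],
  [[-0.1,0,0],[0,0,0],-1],
  [[-0.1,0,0],[0,0,0],-1],
  [[-0.1,0,0],[0,0,0],-1],
  [[-0.1,0,0],[0,0,0],-1],
  [[-0.1,0,0],[0,0,0],-1],
  [[-0.1,0,0],[0,0,0],-1],
  [[-0.1,0,0],[0,0,0],-1],
  [[-0.1,0,0],[0,0,0],-1],
  [[-0.1,0,0],[0,0,0],-1],
])

```text
clock: 46.8
tcp_pos: [0.4485, -0.3581, 0.3544]
tcp_rot: [-179.9, -0.2, -11.3]
force: [0.6, 0.3, 0.3]
gripper_width: 0.0001
finger_force: 0.0
```

```bash
python3 - <<'E'
from h import *
g=grab('scene');cv2.imwrite('pics/s10.png',cv2.resize(g['color'][180:340,80:320,::-1],None,fx=3.3,fy=3.3))
go(incase(-.067,0,.29),incase(-.067,0,.275))
E
```

```text
at [ 0.4485 -0.3581  0.3544] [-179.93   -0.25  -11.26] F [ 0.4  0.1 -0.5] w 0.0001 f 0.0 t 46.85
(np.float64(0.4113), np.float64(-0.3509), 0.29, -11.3) -> [-0.0382, 0.0003, 0.0642] [-0.07, -0.25, 0.04]
(np.float64(0.4113), np.float64(-0.3509), 0.275, -11.3) -> [-0.0383, 0.0003, 0.0792] [-0.07, -0.25, 0.04]
```

View pics/s10.png

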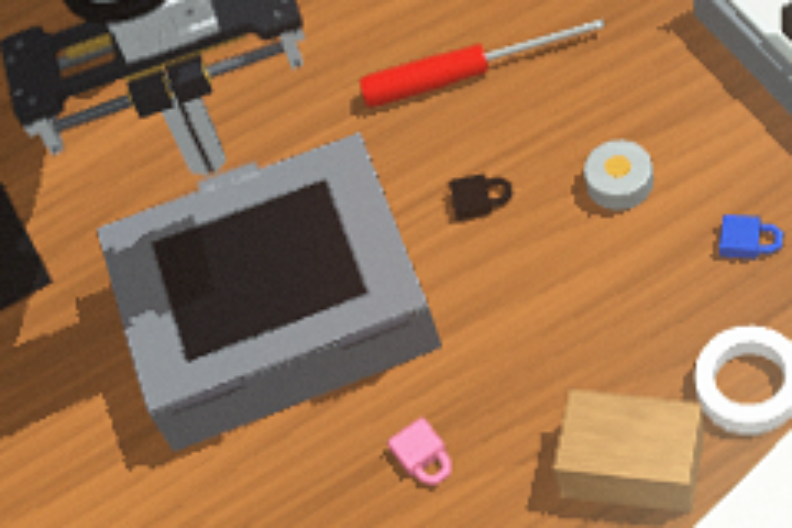

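The lid has come down and rests on the catch, with its front edge at about (230,180). I'll press the middle of that edge.

>>> apply_moves([
  [[-0.02,0,0],[0,0,0],-1],
  [[-0.038,0,0.02],[0,0,0],-1],
  [[-0.038,0,0.045],[0,-0.2,0],-1],
  [[-0.038,0,0.064],[0,-0.2,0],-1],
  [[-0.038,0,0.07],[0,-0.2,0],-1],
  [[-0.038,0,0.075],[0,-0.2,0],-1],
  [[-0.038,0,0.08],[0,-0.2,0],-1],
  [[-0.038,0,0.083],[0,-0.2,0],-1],
  [[-0.038,0,0.083],[0,-0.2,0],-1],
])

```text
clock: 47.75
tcp_pos: [0.4118, -0.3507, 0.2714]
tcp_rot: [-179.9, -0.1, -11.3]
force: [-0.4, -0.6, -0.4]
gripper_width: 0.0007
finger_force: 0.0
```

>>> apply_moves([
  [[0,0,0.002],[0,0,0],-1],
  [[0,0,0.004],[0,0,0],-1],
  [[0,0,0.006],[0,0,0],-1],
  [[0,0,0.006],[0,0,0],-1],
])

```text
clock: 48.15
tcp_pos: [0.4121, -0.3511, 0.2687]
tcp_rot: [-180.0, -0.1, -11.2]
force: [-5.3, 4.5, 16.9]
gripper_width: 0.0007
finger_force: 8.3
```

>>> apply_moves([
  [[0,0,0.002],[0,0,0],-1],
  [[0,0,0.003],[0,0,0],-1],
  [[0,0,0.003],[0,0,0],-1],
])

```text
clock: 48.45
tcp_pos: [0.4117, -0.3508, 0.2634]
tcp_rot: [180.0, -0.1, -11.2]
force: [-2.3, -0.6, 3.1]
gripper_width: 0.0005
finger_force: 1.3
```

>>> apply_moves([
  [[0,0,0.002],[0,0,0],-1],
  [[0,0,0.003],[0,0,0],-1],
  [[0,0,0.003],[0,0,0],-1],
])

```text
clock: 48.75
tcp_pos: [0.4118, -0.3507, 0.2594]
tcp_rot: [-179.9, -0.1, -11.3]
force: [-0.9, 0.1, 4.3]
gripper_width: 0.0004
finger_force: 1.9
```

>>> apply_moves([
  [[0,0,0.001],[0,0,0],-1],
  [[0,0,0.002],[0,0,0],-1],
  [[0,0,0.003],[0,0,0],-1],
  [[0,0,0.003],[0,0,0],-1],
])

```text
clock: 49.15
tcp_pos: [0.4119, -0.3508, 0.2589]
tcp_rot: [-179.9, -0.0, -11.2]
force: [-4.6, 4.8, 19.0]
gripper_width: 0.0003
finger_force: 9.2
```

>>> apply_moves([
  [[0,0,-0.03],[0,0,0],-1],
  [[0,0,-0.07],[0,0,0],-1],
  [[0,0,-0.11],[0,0,0],-1],
  [[0,-0.04,-0.13],[0,0,0],-1],
  [[0,-0.08,-0.13],[0,0,0],-1],
  [[0,-0.12,-0.13],[0,0,0],-1],
  [[0,-0.16,-0.13],[0,0,0],-1],
  [[-0.05,-0.18,-0.13],[0,0,0],-1],
  [[-0.05,-0.18,-0.13],[0,0,0],-1],
  [[-0.05,-0.18,-0.13],[0,0,0],-1],
])

```text
clock: 50.15
tcp_pos: [0.3969, -0.1635, 0.3857]
tcp_rot: [-179.9, -0.0, -11.2]
force: [0.8, 0.8, 0.2]
gripper_width: 0.0004
finger_force: 0.0
```

```bash
python3 - <<'E'
from h import *
g=brass()
t=g['color'][150:280,145:545,::-1];s=grab('scene')['color'][90:340,80:480,::-1]
cv2.imwrite('pics/f.png',cv2.resize(np.vstack([t,s[:170]]),None,fx=2,fy=2,interpolation=cv2.INTER_CUBIC))
E
```

```text
[368, 207, 7, 8, 41] [ 0.5301 -0.0987  0.012 ]
```

View pics/f.png

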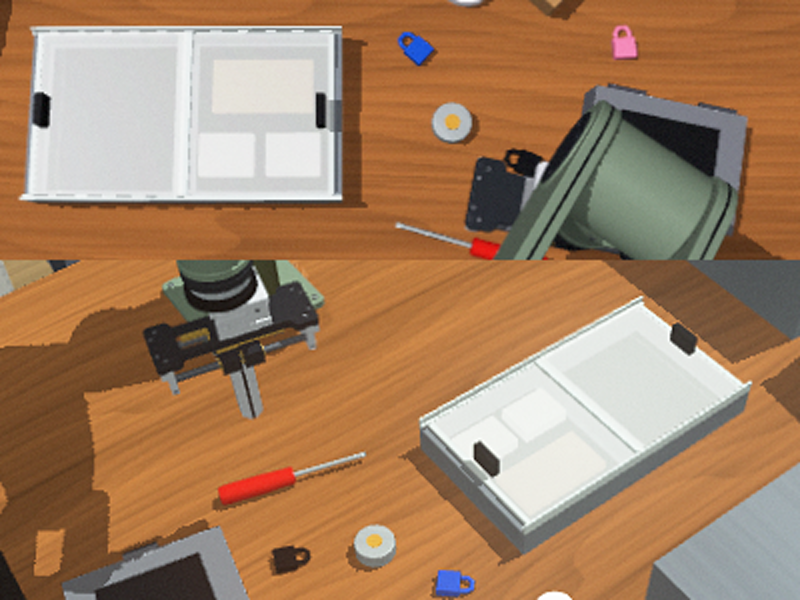

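The doors look shut, the lid is down and the bystanders have not moved. I'll check the handle positions numerically before handing in.

```bash
python3 - <<'E'
from h import *
g=grab('top')
def hy(im,x0,x1,z):
    m=(im[195:222,x0:x1].max(2)<60);ys,xs=np.where(m);return ray(g,[[xs.mean()+x0,ys.mean()+195]],z)[0].round(4),m.sum()
o=cv2.imread('pics/top0.png')
for n,im in(('start',o),('now',g['color'])): print(n,hy(im,158,180,.08),hy(im,295,312,.072))
E
```

```text
start (array([0.5278, 0.4146, 0.08  ]), np.int64(108)) (array([0.5319, 0.078 , 0.072 ]), np.int64(68))
now (array([0.528 , 0.4166, 0.08  ]), np.int64(109)) (array([0.5326, 0.0728, 0.072 ]), np.int64(67))
```

Both handles moved outward by 2 mm and 5 mm. The left grip was released while backing off, so I'll nudge that door against its stop once more with closed fingers.

```bash
python3 - <<'E'
from h import *
go((.535,.35,.36,.7),(.535,.375,.272,.7))
E
```

```text
at [ 0.3985 -0.1655  0.3871] [-1.7999e+02 -1.7000e-01 -1.1310e+01] F [-0.4  0.3  0.5] w 0.0004 f 0.0 t 50.3
(0.535, 0.35, 0.36, 0.7) -> [0.0327, -0.5322, 0.0274] [0.0, -0.17, -12.01]
(0.535, 0.375, 0.272, 0.7) -> [0.0275, -0.5567, 0.1154] [0.0, -0.17, -12.01]
```

>>> apply_moves([
  [[0.003,-0.045,0],[0,0,-3],-1],
  [[0.006,-0.09,0],[0,0,-6],-1],
  [[0.009,-0.14,0],[0,0,-9],-1],
  [[0.012,-0.19,0],[0,0,-12],-1],
  [[0.015,-0.24,0],[0,0,-12],-1],
  [[0.018,-0.29,0],[0,0,-12],-1],
  [[0.021,-0.34,0],[0,0,-12],-1],
  [[0.024,-0.39,0.01],[0,0,-12],-1],
  [[0.027,-0.44,0.02],[0,0,-12],-1],
  [[0.03,-0.49,0.027],[0,0,-12],-1],
  [[0.0327,-0.532,0.027],[0,0,-12],-1],
  [[0.03,-0.55,0.027],[0,0,-12],-1],
  [[0.028,-0.557,0.04],[0,0,-12],-1],
  [[0.028,-0.557,0.07],[0,0,-12],-1],
  [[0.028,-0.557,0.1],[0,0,-12],-1],
  [[0.028,-0.557,0.112],[0,0,-12],-1],
  [[0.028,-0.557,0.112],[0,0,-12],-1],
  [[0.028,-0.557,0.112],[0,0,-12],-1],
])

```text
clock: 52.1
tcp_pos: [0.5347, 0.3761, 0.2756]
tcp_rot: [-179.9, -0.1, 0.7]
force: [-0.6, 0.7, 0.9]
gripper_width: 0.0003
finger_force: 0.0
```

>>> apply_moves([
  [[0,-0.008,0],[0,0,0],-1],
  [[0,-0.016,0],[0,0,0],-1],
  [[0,-0.02,0],[0,0,0],-1],
  [[0,-0.023,0],[0,0,0],-1],
  [[0,-0.025,0],[0,0,0],-1],
  [[0,-0.025,0],[0,0,0],-1],
])

```text
clock: 52.7
tcp_pos: [0.5335, 0.4019, 0.2751]
tcp_rot: [-179.9, -0.1, 0.8]
force: [-0.3, -0.7, 0.4]
gripper_width: 0.0008
finger_force: 0.0
```

>>> apply_moves([
  [[0,-0.002,0],[0,0,0],-1],
  [[0,-0.004,0],[0,0,0],-1],
  [[0,-0.004,0],[0,0,0],-1],
])

```text
clock: 53.0
tcp_pos: [0.5337, 0.4037, 0.2749]
tcp_rot: [179.7, 0.0, 0.7]
force: [-1.2, -7.5, 2.9]
gripper_width: 0.0006
finger_force: 3.7
```

>>> apply_moves([
  [[0,-0.002,0],[0,0,0],-1],
  [[0,-0.003,0],[0,0,0],-1],
  [[0,-0.003,0],[0,0,0],-1],
])

```text
clock: 53.3
tcp_pos: [0.534, 0.4048, 0.2749]
tcp_rot: [179.4, 0.1, 0.7]
force: [-2.0, -14.2, 6.0]
gripper_width: 0.0009
finger_force: 6.8
```

At the stop: 14 N with almost no travel. I'll retreat and hand in.

>>> apply_moves([
  [[0,0.015,0],[0,0,0],-1],
  [[0,0.03,0],[0,0,0],-1],
  [[0,0.03,-0.04],[0,0,0],-1],
  [[0,0.03,-0.08],[0,0,0],-1],
  [[0,0.03,-0.1],[0,0,0],-1],
  [[0,0.03,-0.1],[0,0,0],-1],
  [[0,0.03,-0.1],[0,0,0],-1],
])

```text
clock: 54.0
tcp_pos: [0.5336, 0.378, 0.3747]
tcp_rot: [-179.9, -0.0, 0.7]
force: [0.2, 0.1, -0.2]
gripper_width: 0.0007
finger_force: 0.0
```

```bash
python3 -c "
from plant import manip
print(manip.read_state()['tcp_pos']);print(manip.finish_job())"
```

```text
[0.5335862  0.37801607 0.37467747]
the job is handed in; nothing more can be done
None
```

The job is handed in with no verdict returned: both hasps and both brass padlocks are in the case, both doors are pushed shut to their stops, and the lid snapped past its catch and was pressed home (inferred from press force and height).

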